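Fit a fresh AA cell into the dispensary wall clock

TASK

The dispensary's wall clock has stopped and lies face down on its rubber mat. Take the AA cell from the counter and fit it in the clock's empty battery bay: hold it nub end up, press its flat end back against the coil spring, then roll the nub end down past the retaining lip until the cell lies fully home and level under the lip, held by the spring, and let go. Feel your way and never force the cell (25 N is too much), and leave the other two cells, the jar and the screwdriver where they are.

Things in the scene. Friction and masses are not known exactly. Their poses are not given: they have to be found in the camera images.
- clock: white wall clock, 255 mm across, face down on a 262 mm rubber mat; it does not slide. Origin: centre of the mat's underside, z up. Its rim is 36 mm high, the recessed back 16 mm. On it a dark movement (x -33 to +36, y -58 to +16 mm, top at z 24 mm) with the battery bay. Its centre nut holds it, but it may sit turned about the clock's z axis by up to 0.1 rad either way, which this pose does not show
- bay_home (a point): point of the clock at (0, -42, 31.25) mm, fixed to the clock: middle of the bay, at a fitted cell's axis height, were the movement not turned; axes as the clock's. Unturned, the bay runs along x at y -42 mm: contact end wall's inner face at x -29 (the nub's tip rests there), a fitted cell's flat end at x +21.5, spring's end wall (14.5 mm high) at x +32; bay floor at z 24 (7.25 below this point)
- lip (a point): point of the clock at (-25.2, -42, 39.3) mm, fixed to the clock: middle of the retaining lip's inner edge, at its underside (15.3 mm above the bay floor), were the movement not turned. The lip juts 3.8 mm from the top of the contact's end wall, is 16 mm wide and 2 mm thick (its top 17.3 mm above the floor). The bay is open above otherwise
- spring (a point): point of the clock at (18.5, -42, 31.25) mm, fixed to the clock: tip of the free coil spring were the movement not turned (and 1 mm either way from clock to clock). The conical steel spring, 7 mm across at its tip, yields along the bay only, 1.2 N per mm, solid after 9 mm (11 N). From its tip to the lip is 7 mm less than the cell. 2.5 to 5 N hold the cell when home; 6 to 8.5 N are needed as the nub end passes the lip
- rails (a point): point of the clock at (25, -42, 29) mm, fixed to the clock: top of the guides at the spring, were the movement not turned. Side rails 5 mm high and 18 mm apart guide the cell near both ends of the bay (x -29 to -19.5 and +19.5 to +32 mm, flared out from +15 mm); between them both sides are open for fingers, down to the floor. A gear cover beside the bay (y above -13) is 4 mm higher than the floor
- aa_cell: the AA cell, a grey cylinder of 14.5 mm diameter, 50.5 mm long with its nub, 24 g, lying on the counter. Origin: at mid length on its axis (7.25 mm above the counter); its x axis runs along the cell towards the nub
- aa_cell_nub (a point): tip of the AA cell's nub (5.5 mm across, 1.5 mm high), 25.25 mm from the cell's origin
- aa_cell_flat (a point): middle of the AA cell's flat end, 25.25 mm from its origin
- aaa_cell: an AAA cell, 10.5 mm diameter, 44.5 mm long, lying on the counter near the AA cell; leave alone. Origin: mid length on its axis, x towards its nub
- c_cell: a C cell, 26 mm diameter, 50 mm tall, standing nub up; leave alone. Origin: its middle
- pill_bottle: amber tablet jar, 48 mm diameter, 85 mm tall; leave alone. Origin: centre of its underside
- screwdriver: screwdriver 170 mm long, black handle; leave alone. Origin: on its underside, about mid length

How it is judged:
On the way:
1. the cell's flat end is down in the bay and pressed with more than 5 N while its nub is still up above the lip (contact force between aa_cell and clock above 5 N and x of aa_cell_flat in the frame of clock above 0.008 m and y of aa_cell_flat in the frame of clock between -0.052 and -0.032 m and z of aa_cell_flat in the frame of clock below 0.04 m and z of aa_cell_nub in the frame of clock above 0.0415 m), for 0.1 s.
At the end, for the whole second after the job is handed in: the AA cell lies still and level, fully home in the bay: nub towards the lip end and flat end at the spring, both ends at home height (within 1.5 mm below and 1.2 mm above it, which is only possible under the lip), held by the spring; let go (x of aa_cell_nub in the frame of clock between -0.036 and -0.022 m and y of aa_cell_nub in the frame of clock between -0.05 and -0.034 m and z of aa_cell_nub in the frame of clock between 0.02975 and 0.03245 m and x of aa_cell_flat in the frame of clock between 0.014 and 0.029 m and y of aa_cell_flat in the frame of clock between -0.05 and -0.034 m and z of aa_cell_flat in the frame of clock between 0.02975 and 0.03245 m and contact force between aa_cell and clock above 3 N and linear speed of aa_cell below 0.01 m/s); the robot touches nothing.
It fails at once if the cell is pushed against the clock (spring, lip, floor and walls together) with more than 25 N (contact force between aa_cell and clock above 25 N).
It fails at once if the gripper pushes on the clock itself with more than 20 N (contact force between any of the fingers, the arm and clock above 20 N).
It fails at once if another cell, the jar or the screwdriver is moved more than 15 mm (distance of any of aaa_cell, c_cell, pill_bottle, screwdriver from where it was at the start of the episode above 0.015 m).
It also fails if it takes over 69 s, if anything falls off the work surface, if the arm or the gripper's body presses on something with over 40 N, if the wrist force passes 120 N, or if a joint passes its speed limit or range.

ROBOT

A 6-joint arm with a two-finger parallel gripper is mounted at the origin on the work surface. World frame = base frame: x ahead of the robot, y to its left, z up, the work surface at z = 0. Lengths are in m, angles in rad, forces in N, time in s.
With the tool pointing down it reaches from about 0.375 to 0.975 m from the base axis. Payload 3.8 kg.
Tool frame: the origin (TCP) lies on the centre line of the jaws, within the pads' length; the fingertips stand 25 mm ahead of it and the grasp point (between the pads) lies 6 mm ahead of it; y points along the fingers, z is the direction in which the jaws open and shut, and the axes are right-handed (so a half turn about y gives the same grasp; the last joint's range is limited). The gripper opens to 85 mm and grips with 20 to 120 N. Pads are 22 mm wide; open, the fingers measure 114 mm over their backs; the gripper's body (76 mm by 85 mm) begins 54 mm behind the grasp point. The pads swing forward as they close: fully open they stand 13 mm farther back than shut.
Start: joints at [-1.261, 0.264, 1.604, -0, 1.274, -0.037], TCP at [0.229, -0.635, 0.256] pointing down, gripper open.
Joint ranges: [-2.63, 2.63], [-0.94, 2.18], [0.31, 2.57], [-1.31, 4.45], [0, 2.66], [-2.55, 2.55]. Speed limits (rad/s): [2.57, 2.57, 3.14, 3.14, 3.14, 3.14].

INTERFACE

Orientations are given as a rotation vector (axis times angle).
In Python, from workcell import bot gives the robot as it stands.
- The arm moves only by the shell command python3 -m jog 'ROWS' [FORCE]. ROWS is JSON, a list of rows, each a list of 5 numbers: the shift along the world's x, y, z in mm, then the turn about the world's z in degrees, then the finger opening in mm, from 0 to 85.4. A call has exactly 10 rows; each row is the pose to reach, as a shift and turn from the pose commanded when the call began; what a row does not reach only later rows make up. A row lasts 1/8 s, in which the tool goes at most 62.5 mm and 10.7 degrees, less where a joint would pass 70% of its speed; a pose out of reach is approached as far as the arm can. A call with a gripper value outside its range is refused whole. The fingers move at their own pace and stop on an object; FORCE is the grip in N (left out, the last holds). Time passes only in rows, so rows that repeat a pose let the fingers close, or fill a call up. It gives the time, the measured TCP pose, the force and the opening at its end, in the units of the state.
- bot.read_state(): the state, without advancing time (a new reading comes with each control period).
- bot.read_camera(name): name is "scene" or "top" or "wrist"; returns a dict with "pixels" (480x640x3 uint8, red, green, blue), "fx", "fy", "cx", "cy" (pixels), "dist" ([k1, k2, p1, p2, k3] as OpenCV has them; the pictures are not rectified), "R" (3x3) and "t" (3): a world point X has camera coordinates R X + t. Camera axes: x right, y down, z forward; pixel columns grow to the right and rows downward; lengths in m; the calibration is good to about 2 mm. A picture is of the moment at which its call begins. There is no depth.
- bot.finish_job(): hands the job in, once; it reports no verdict.
The state is a dict: "time": time; "q": joint angles; "joint_vel": joint speeds; "joint_torque": joint torques, N m; "tool_pos": TCP position; "tcp_rot": TCP orientation; "wrist_force": force on the tool from outside, world axes, zero at the start; "torque": the same for the moment, N m; "width": opening from 0.0 (shut) to 1.0 (fully open).
Only numpy, scipy, OpenCV 4.12 (cv2) and the standard library are available. Lean on these libraries where they do the work, as an engineer would, in place of code of your own. Each camera call takes 0.05 s, during which the arm holds its last target.

## Working session

There is one attempt and no reset: what is moved stays moved. The work goes in short steps, Python scripts to look and compute and a shell command to move; the robot and the scene stay as the last step left them, time stands still between calls to the robot, and variables do not carry over. Pictures are saved under pics/ and viewed, and the job is handed in when it is done.

```bash
mkdir -p pics; ls; cat > h.py <<'E'
from workcell import bot
import cv2, numpy as np
def cam(n,save=None):
    c=bot.read_camera(n)
    if save: cv2.imwrite('pics/'+save,cv2.cvtColor(c['pixels'],cv2.COLOR_RGB2BGR))
    return c
def K(c): return np.array([[c['fx'],0,c['cx']],[0,c['fy'],c['cy']],[0,0,1.]])
def ray(c,uv):
    p=cv2.undistortPoints(np.array([[uv]],float),K(c),np.array(c['dist'],float))[0,0]
    R=np.array(c['R']);t=np.array(c['t'])
    return -R.T@t, R.T@np.array([p[0],p[1],1.])
def onz(c,uv,z):
    o,d=ray(c,uv); return o+d*(z-o[2])/d[2]
def proj(c,X):
    R=np.array(c['R']);t=np.array(c['t'],float)
    return cv2.projectPoints(np.array(X,float).reshape(-1,3),cv2.Rodrigues(R)[0],t,K(c),np.array(c['dist'],float))[0].reshape(-1,2)
def tri(obs):
    A=np.zeros((3,3));b=np.zeros(3);L=[]
    for c,uv in obs:
        o,d=ray(c,uv);d=d/np.linalg.norm(d);P=np.eye(3)-np.outer(d,d);A+=P;b+=P@o;L.append((o,P))
    x=np.linalg.solve(A,b); return x,[np.linalg.norm(P@(x-o))*1000 for o,P in L]
def st():
    s=bot.read_state(); print({k:(np.round(v,4).tolist()) for k,v in s.items()}); return s
E
python3 - <<'E'
from h import *
st()
for n in('scene','top','wrist'):
    c=cam(n,n+'0.png'); R=np.array(c['R']);print(n,c['fx'],(-R.T@np.array(c['t'])).round(3),R.round(2).tolist(),np.round(c['dist'],3))
E
```

```text
pics
{'time': 0.0, 'q': [-1.2609, 0.2648, 1.6054, -0.0, 1.2737, -0.0369], 'joint_vel': [0.0013, 0.0005, -0.0007, -0.0006, -0.0007, -0.0001], 'joint_torque': [0.0011, -51.5109, -36.7316, 0.0002, 0.0129, -0.0], 'tool_pos': [0.2292, -0.6342, 0.255], 'tcp_rot': [-0.3564, 2.0354, -2.0308], 'wrist_force': [-0.4536, -0.4186, 0.4467], 'torque': [-0.0109, 0.058, -0.0386], 'width': 0.9971}
scene 433.26639333173813 [1.023 0.247 0.745] [[-0.48, 0.88, -0.0], [0.69, 0.38, -0.61], [-0.53, -0.3, -0.79]] [-0.035  0.     0.     0.     0.   ]
top 526.7573816397413 [ 0.476 -0.006  1.101] [[-0.0, -1.0, 0.02], [-1.0, 0.0, -0.09], [0.09, -0.02, -1.0]] [-0.09  0.    0.    0.    0.  ]
wrist 400.0815542158299 [ 0.302 -0.609  0.372] [[0.34, -0.94, -0.0], [-0.9, -0.33, 0.3], [-0.29, -0.1, -0.95]] [-0.05  0.    0.    0.    0.  ]
```

View pics/top0.png

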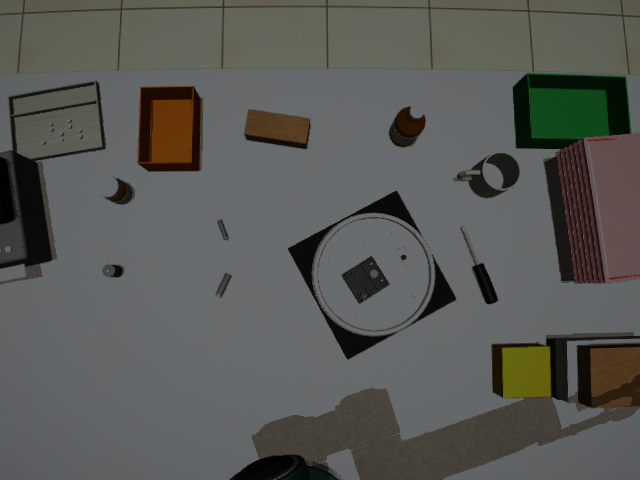

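View pics/scene0.png

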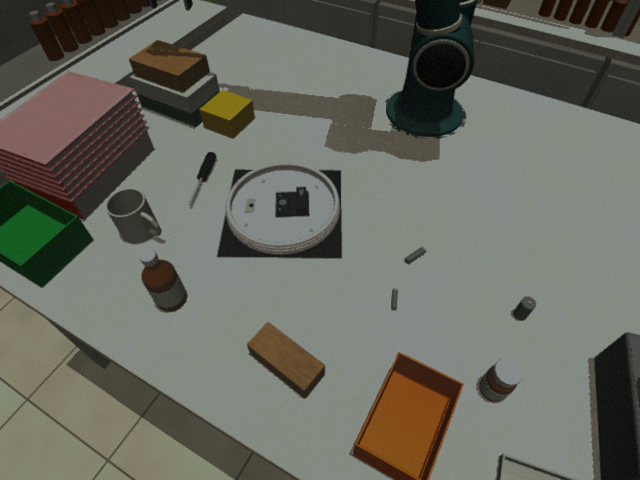

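View pics/wrist0.png

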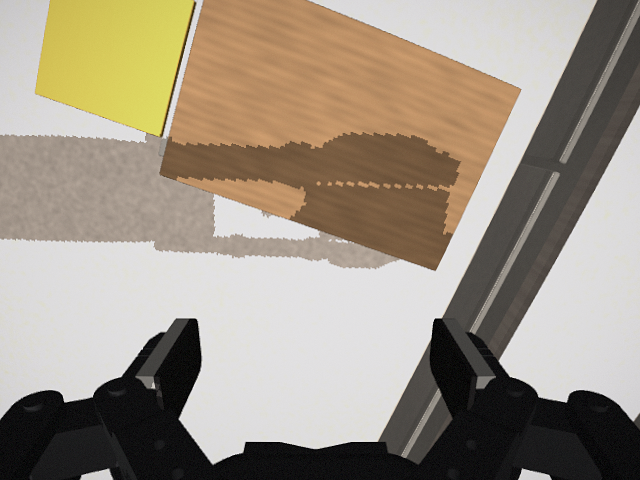

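```bash
python3 - <<'E'
from h import *
t=cam('top');s=cam('scene')
for n,a,b,z in(('thin',(223,230),(394,299),.005),('AA?',(223,285),(415,256),.007),('clockmove',(366,280),(292,204),.024)):
    print(n,onz(t,a,z).round(4),onz(s,b,z).round(4),tri([(t,a),(s,b)]))
for p in[(289,249),(397,192),(455,299),(347,358)]: print('mat',onz(t,p,.003).round(4))
I=cv2.cvtColor(t['pixels'],cv2.COLOR_RGB2BGR)
a=cv2.resize(I[200:320,180:330],None,fx=4,fy=4,interpolation=cv2.INTER_CUBIC);cv2.imwrite('pics/topz.png',a)
b=cv2.resize(I[180:370,280:460],None,fx=3,fy=3,interpolation=cv2.INTER_CUBIC);cv2.imwrite('pics/topz2.png',b)
E
```

```text
thin [0.593  0.1602 0.005 ] [0.5937 0.1636 0.005 ] (array([0.59282236, 0.16199406, 0.00239045]), [np.float64(1.439710755629081), np.float64(1.4397107556290836)])
AA? [0.4783 0.1589 0.007 ] [0.4802 0.162  0.007 ] (array([0.4779485 , 0.16053742, 0.00321228]), [np.float64(1.1226873333519585), np.float64(1.1226873333519582)])
clockmove [ 0.4873 -0.1356  0.024 ] [ 0.4915 -0.1289  0.024 ] (array([ 0.48645406, -0.13484825,  0.01608573]), [np.float64(1.9538737856676873), np.float64(1.9538737856677615)])
mat [0.5529 0.0222 0.003 ]
mat [ 0.6733 -0.2068  0.003 ]
mat [ 0.4464 -0.3254  0.003 ]
mat [ 0.3269 -0.097   0.003 ]
```

View pics/topz.png

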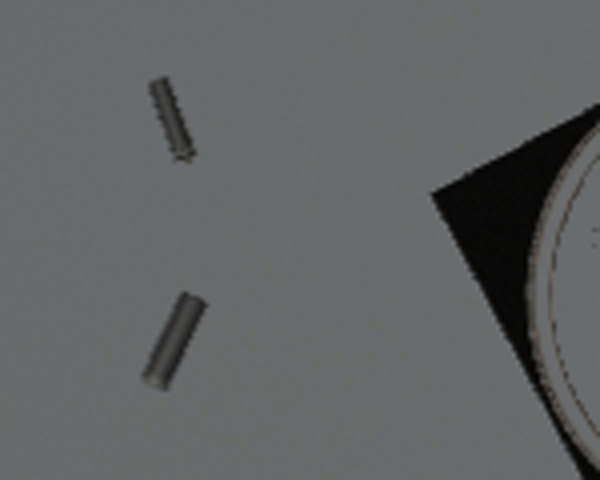

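View pics/topz2.png

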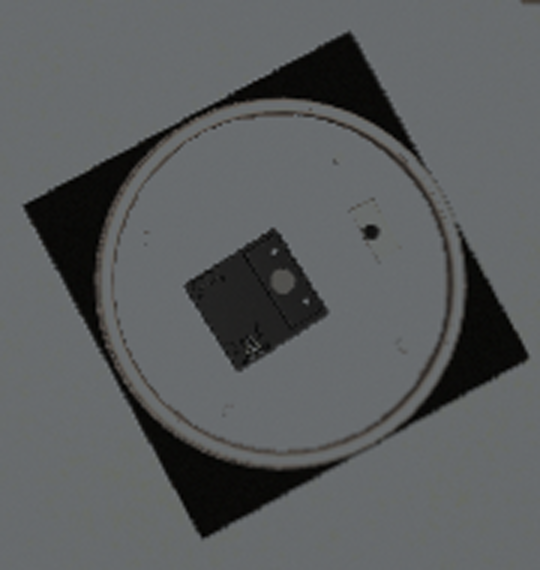

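```bash
python3 -m jog '[[40,60,0,2,40],[80,120,0,4,40],[120,180,-10,6,40],[150,240,-20,8,40],[180,300,-30,10,40],[210,360,-50,11,40],[235,420,-70,11,40],[250,480,-85,11,40],[258,524,-95,11,40],[258,524,-95,11,40]]'; python3 - <<'E'
from h import *
st(); cam('wrist','w1.png')
E
```

```text
time: 1.5
tool_pos: [0.4872, -0.108, 0.1605]
tcp_rot: [-0.532, 1.917, -1.916]
wrist_force: [0.1, -1.2, -0.3]
width: 0.473
{'time': 1.5, 'q': [-0.2684, 0.0136, 2.0732, 0.0005, 1.0558, 0.7613], 'joint_vel': [0.5398, 0.0752, 0.0479, -0.0146, -0.1409, 0.5466], 'joint_torque': [-2.0665, -34.8072, -32.9322, 0.1773, 0.2459, -0.4635], 'tool_pos': [0.4872, -0.108, 0.1605], 'tcp_rot': [-0.5319, 1.9173, -1.9156], 'wrist_force': [0.0616, -1.1832, -0.323], 'torque': [-0.0172, -0.0029, -0.0866], 'width': 0.4726}
```

View pics/w1.png

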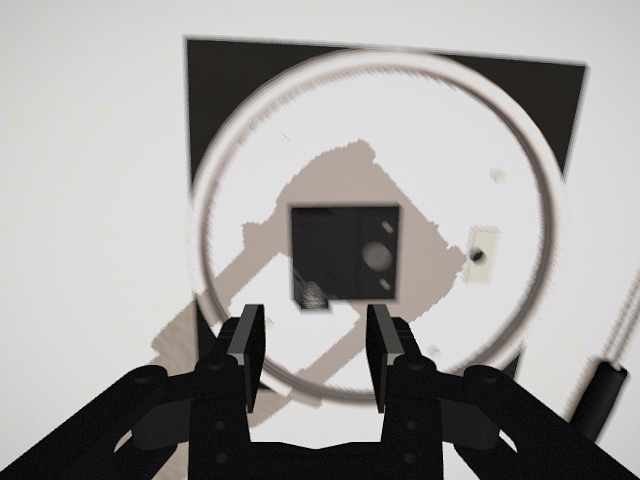

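```bash
python3 - <<'E'
from h import *
for i in range(4): bot.read_camera('wrist')
s=st(); c=cam('wrist','w2.png')
import pickle; pickle.dump(c,open('w2.pkl','wb'))
I=c['pixels'][180:330,270:420,::-1].astype(float)
I=np.clip((I/255)**.5*255*1.3,0,255).astype(np.uint8)
cv2.imwrite('pics/w2z.png',cv2.resize(I,None,fx=4,fy=4,interpolation=cv2.INTER_CUBIC))
E
```

```text
{'time': 1.75, 'q': [-0.2737, 0.0135, 2.0711, -0.0006, 1.0566, 0.7579], 'joint_vel': [-0.0226, -0.003, -0.0061, 0.0003, 0.0017, 0.0039], 'joint_torque': [0.7675, -33.9721, -33.0722, 0.0579, 0.0275, 0.0039], 'tool_pos': [0.4875, -0.1112, 0.1615], 'tcp_rot': [-0.5299, 1.9164, -1.9177], 'wrist_force': [-0.8005, -0.9283, 0.3477], 'torque': [0.0042, -0.0157, 0.0349], 'width': 0.468}
```

View pics/w2z.png

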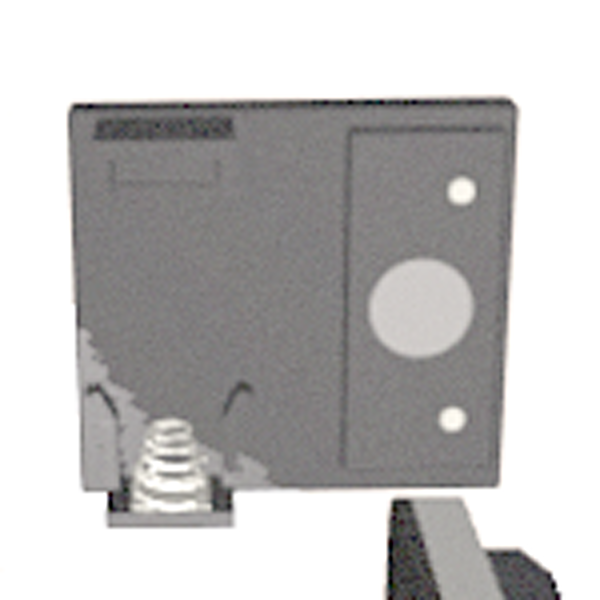

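```bash
python3 -m jog '[[0,30,0,0,40],[10,60,0,0,40],[20,80,0,0,40],[30,80,0,0,40],[30,80,0,0,40],[30,80,0,0,40],[30,80,0,0,40],[30,80,0,0,40],[30,80,0,0,40],[30,80,0,0,40]]'; python3 - <<'E'
from h import *
s=st(); c=cam('wrist','w3.png')
import pickle; pickle.dump(c,open('w3.pkl','wb'))
E
```

```text
time: 3.05
tool_pos: [0.5174, -0.0308, 0.1613]
tcp_rot: [-0.529, 1.917, -1.917]
wrist_force: [0.6, -0.6, -0.1]
width: 0.468
{'time': 3.05, 'q': [-0.1075, 0.049, 2.0349, -0.0, 1.0576, 0.9245], 'joint_vel': [0.0015, 0.0002, -0.0019, -0.0023, 0.0017, -0.0004], 'joint_torque': [-0.0453, -36.2571, -33.4666, -0.0028, 0.0019, -0.0004], 'tool_pos': [0.5174, -0.0308, 0.1613], 'tcp_rot': [-0.5294, 1.9174, -1.9175], 'wrist_force': [0.5988, -0.6016, -0.1079], 'torque': [-0.005, -0.0292, 0.0498], 'width': 0.468}
```

View pics/w3.png

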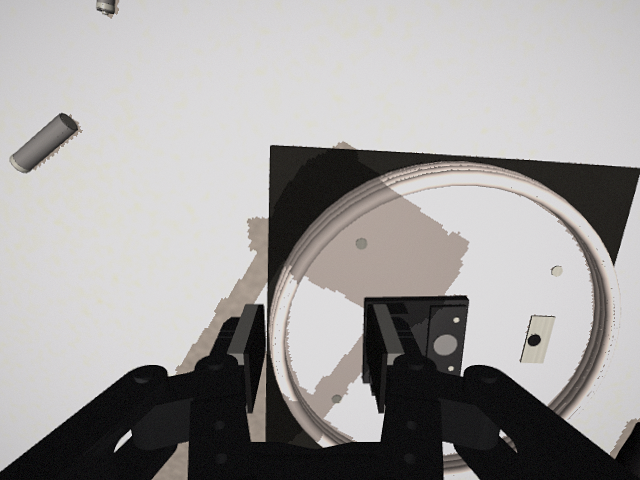

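```bash
python3 - <<'E'
from h import *
import pickle
a=pickle.load(open('w2.pkl','rb'));b=pickle.load(open('w3.pkl','rb'))
I=b['pixels'][280:400,340:490,::-1].astype(float)
I=np.clip((I/255)**.5*255*1.3,0,255).astype(np.uint8)
cv2.imwrite('pics/w3z.png',cv2.resize(I,None,fx=5,fy=5,interpolation=cv2.INTER_CUBIC))
I=b['pixels'][90:200,0:120,::-1]
cv2.imwrite('pics/w3c.png',cv2.resize(I,None,fx=5,fy=5,interpolation=cv2.INTER_CUBIC))
z=lambda u,v:(270+(u+.5)/4-.5,180+(v+.5)/4-.5)
P=np.array([onz(a,z(*p),.024)[:2] for p in[(73,103),(515,100),(497,487),(82,490)]])*1000
print(P.round(1),np.linalg.norm(np.diff(P,axis=0),axis=1))
M=np.array([[-33,-58],[-33,16],[36,16],[36,-58.]])
def fit(M,P):
    mc,pc=M.mean(0),P.mean(0);U,S,V=np.linalg.svd((M-mc).T@(P-pc));R=V.T@U.T
    return R,pc-R@mc
R,t=fit(M,P);print('movement yaw',np.degrees(np.arctan2(R[1,0],R[0,0])),'t',t,'res',(M@R.T+t-P).round(1).tolist())
print('nut',onz(a,z(421,308),.028)*1000)
for n,m in(('bayhome',(0,-42)),('lip',(-25.2,-42)),('spring',(18.5,-42)),('wall',(32,-42))): print(n,R@m+t)
print('lip strip top edge mid z41.3',[onz(a,z(*p),.0413)*1000 for p in((96,118),(234,118),(232,139),(94,139))])
print('wall inner z38.5',[onz(a,z(*p),.0385)*1000 for p in((108,514),(235,514),(108,525),(235,525))])
print('spring tip z31',onz(a,z(171,422),.034)*1000)
# inverse
for n,p,h in(('lipA',(96,139),.0413),('lipB',(232,139),.0413),('wallA',(108,514),.0385),('wallB',(235,514),.0385),('tip',(171,422),.034),('nut',(421,308),.028)):
    print(n,R.T@(onz(a,z(*p),h)[:2]*1000-t))
E
```

```text
[[ 499.4  -84.6]
 [ 536.7 -145.7]
 [ 478.3 -182.1]
 [ 440.6 -120.1]] [71.51185405 68.76243101 72.56661483]
movement yaw -148.54259814894343 t [ 500.98240021 -150.25073962] res [[-0.5, 1.1], [0.8, -1.0], [0.3, -0.6], [-0.6, 0.6]]
nut [ 499.96952842 -151.0144176    28.        ]
bayhome [ 479.06409116 -114.42354704]
lip [ 500.56040671 -101.27256161]
spring [ 463.28306585 -124.07804031]
wall [ 451.76718252 -131.12321108]
lip strip top edge mid z41.3 [array([502.90335625, -87.91871407,  41.3       ]), array([ 513.62710676, -105.78977301,   41.3       ]), array([ 510.70193915, -107.22811541,   41.3       ]), array([499.93573847, -89.28632172,  41.3       ])]
wall inner z38.5 [array([ 445.46562782, -123.25457315,   38.5       ]), array([ 456.28769975, -141.28379884,   38.5       ]), array([ 443.71840858, -124.26876453,   38.5       ]), array([ 454.56671582, -142.34157   ,   38.5       ])]
spring tip z31 [ 463.34359239 -124.69334458   34.        ]
lipA [-30.91962972 -52.24726831]
lipB [-30.74302302 -31.62723773]
wallA [ 33.26904229 -52.00072928]
wallB [ 33.44632052 -30.97363266]
tip [ 18.7694746  -41.44354134]
nut [1.26254483 0.12285716]
```

View pics/w3z.png

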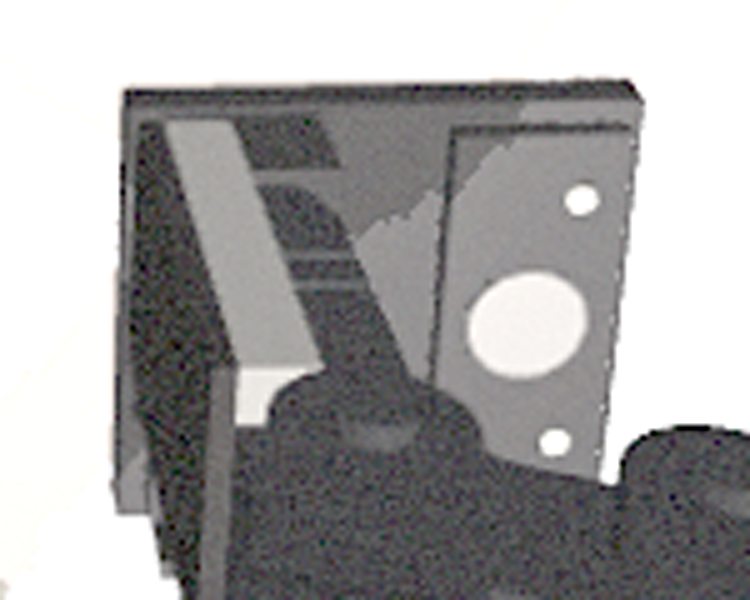

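View pics/w3c.png

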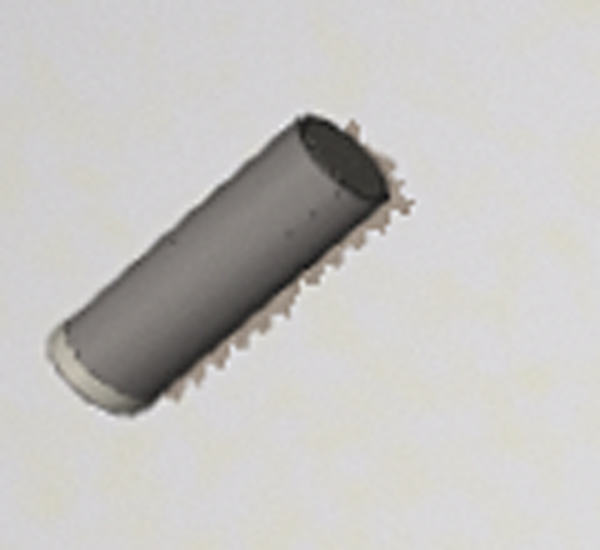

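```bash
python3 - <<'E'
from h import *
import pickle
a=pickle.load(open('w2.pkl','rb'));b=pickle.load(open('w3.pkl','rb'))
z=lambda u,v:(270+(u+.5)/4-.5,180+(v+.5)/4-.5)
y=lambda u,v:(340+(u+.5)/5-.5,280+(v+.5)/5-.5)
th=np.radians(-148.54);R=np.array([[np.cos(th),-np.sin(th)],[np.sin(th),np.cos(th)]]);t=np.array([501,-150.2])
for n,p,h in(('lipA',(108,185),.0413),('lipB',(220,185),.0413),('endtopA',(96,140),.0413),('endtopB',(232,140),.0413),('wallA',(108,514),.0385),('wallB',(235,514),.0385),('wallAo',(108,526),.0385)):
    print(n,(R.T@(onz(a,z(*p),h)[:2]*1000-t)).round(1),onz(a,z(*p),h).round(4))
for n,p,q in(('nut',(421,308),(527,325)),('s1',(461,190),(582,200)),('s2',(452,419),(555,442)),('TL',(73,103),(125,104)),('TR',(515,100),(642,98)),('coverTL',(348,130),(452,127)),('endtopcornerR',(232,140),(340,168))):
    x,e=tri([(a,z(*p)),(b,y(*q))]);print(n,(x*1000).round(1),np.round(e,1),(R.T@(x[:2]*1000-t)).round(1))
E
```

```text
lipA [-23.7 -50.6] [ 0.4948 -0.0947  0.0413]
lipB [-23.5 -33.4] [ 0.5036 -0.1094  0.0413]
endtopA [-30.7 -52.2] [ 0.5    -0.0896  0.0413]
endtopB [-30.5 -31.6] [ 0.5106 -0.1073  0.0413]
wallA [ 33.3 -52. ] [ 0.4455 -0.1233  0.0385]
wallB [ 33.5 -30.9] [ 0.4563 -0.1413  0.0385]
wallAo [ 35.5 -52. ] [ 0.4436 -0.1244  0.0385]
nut [ 499.9 -151.2   27.4] [0. 0.] [1.5 0.3]
s1 [ 520.2 -145.4   28.1] [0. 0.] [-18.9   5.9]
s2 [ 485.9 -166.9   27.2] [0.1 0.1] [21.5  6.4]
TL [498.2 -84.5  21.6] [0.7 0.7] [-31.9 -57.5]
TR [ 536.5 -145.6   23.9] [0.2 0.2] [-32.6  14.6]
coverTL [ 518.5 -125.4   23.1] [0.1 0.1] [-27.9 -12. ]
endtopcornerR [ 510.2 -107.6   39.3] [0. 0.] [-30.1 -31.5]
```

```bash
python3 -m jog '[[0,20,0,10,40],[-5,40,0,20,40],[-10,60,0,30,40],[-15,80,0,40,40],[-20,100,0,50,40],[-25,120,0,60,40],[-30,140,0,70,40],[-35,160,0,80,40],[-39,180,0,90,40],[-39,190,0,100,40]]';python3 -m jog '[[0,0,0,10,40],[0,0,0,20,40],[0,0,0,24,40],[0,0,0,24,40],[0,0,0,24,40],[0,0,0,24,40],[0,0,0,24,40],[0,0,0,24,40],[0,0,0,24,40],[0,0,0,24,40]]'; python3 - <<'E'
from h import *
s=st(); c=cam('wrist','w4.png')
import pickle; pickle.dump(c,open('w4.pkl','wb'))
I=c['pixels'][:,:,::-1];
E
```

```text
time: 4.35
tool_pos: [0.4781, 0.1602, 0.1613]
tcp_rot: [-1.467, 0.664, -0.664]
wrist_force: [-0.9, 0.2, 0.6]
width: 0.466
time: 5.6
tool_pos: [0.4784, 0.1592, 0.1613]
tcp_rot: [-1.543, 0.344, -0.344]
wrist_force: [-0.6, 0.2, -0.6]
width: 0.467
{'time': 5.6, 'q': [0.2718, 0.0221, 2.0629, -0.0, 1.0567, -0.8603], 'joint_vel': [0.0016, 0.0002, 0.0006, 0.0011, -0.0017, -0.0013], 'joint_torque': [-0.0006, -34.7128, -33.4619, -0.0002, 0.001, 0.0006], 'tool_pos': [0.4784, 0.1592, 0.1613], 'tcp_rot': [-1.5433, 0.3441, -0.344], 'wrist_force': [-0.5763, 0.2026, -0.5718], 'torque': [0.0, -0.0011, 0.0029], 'width': 0.4672}
```

View pics/w4.png

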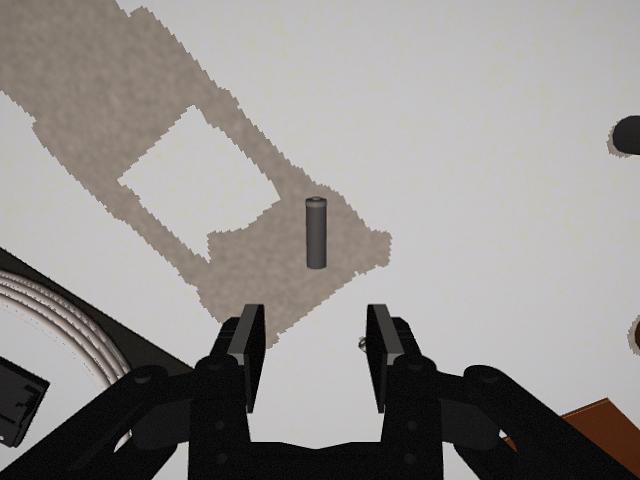

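```bash
python3 - <<'E'
from h import *
import pickle
c=pickle.load(open('w4.pkl','rb'));R=np.array(c['R'])
I=c['pixels'];cv2.imwrite('pics/w4z.png',cv2.resize(I[180:280,270:370,::-1],None,fx=6,fy=6,interpolation=cv2.INTER_CUBIC))
g=cv2.cvtColor(I,cv2.COLOR_RGB2HSV); print('R0',R[0].round(3),np.degrees(np.arctan2(R[0,1],R[0,0])))
m=(I.max(2)<115).astype(np.uint8); m[300:]=0;m[:180]=0;m[:,:280]=0;m[:,360:]=0
k,_=cv2.findContours(m,cv2.RETR_EXTERNAL,cv2.CHAIN_APPROX_NONE);k=max(k,key=cv2.contourArea);r=cv2.minAreaRect(k);print(r,cv2.boundingRect(k))
E
```

```text
R0 [0.424 0.906 0.001] 64.9368065146203
((315.5, 232.0), (72.0, 21.0), 90.0) (305, 196, 22, 73)
```

View pics/w4z.png

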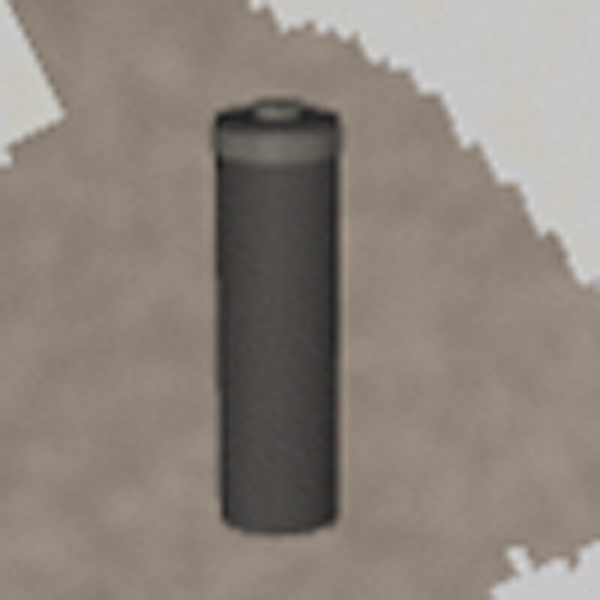

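```bash
python3 - <<'E'
from h import *
import pickle
c=pickle.load(open('w4.pkl','rb'));b=pickle.load(open('w3.pkl','rb'))
z=lambda u,v:(270+(u+.5)/6-.5,180+(v+.5)/6-.5)
y=lambda u,v:(0+(u+.5)/5-.5,90+(v+.5)/5-.5)
n=onz(c,z(280,112),.00725)*1000; f=onz(c,z(279,533),.0145)*1000
print('nub',n,'flat',f,np.linalg.norm((n-f)[:2]),np.degrees(np.arctan2(*(n-f)[[1,0]])))
mid=(n+f)/2;print('mid',mid)
print('w3 flat',onz(b,y(345,158),.00725)*1000,'flat top edge',onz(b,y(372,120),.0145)*1000)
# height: top-of-flat-edge midpoint in both: w3 disc top edge approx; nub-band end
x,e=tri([(c,z(279,533)),(b,y(325,122))]);print(x*1000,e)
for p in((215,330),(340,330)):print(onz(c,z(*p),.00725)*1000)
print('AAA nub seen at (362,344)',onz(c,(362,344),.005))
E
```

```text
nub [455.58078714 170.02219038   7.25      ] flat [499.51823814 149.36415427  14.5       ] 48.551560803754654 154.81853565789578
mid [477.54951264 159.69317233  10.875     ]
w3 flat [500.5548811  148.27970081   7.25      ] flat top edge [508.99536375 143.14264701  14.5       ]
[502.80503708 149.79914625   9.31896623] [np.float64(1.9294386221449336), np.float64(1.929438622145008)]
[475.79462443 152.17547314   7.25      ]
[482.00775547 165.45629932   7.25      ]
AAA nub seen at (362,344) [0.57507444 0.15363036 0.005     ]
```

```bash
python3 -m jog '[[-3,2,-20,0,40],[-3,2,-45,0,40],[-3,2,-70,0,40],[-3,2,-90,0,40],[-3,2,-108,0,40],[-3,2,-120,0,40],[-3,2,-128,0,40],[-3,2,-133.5,0,40],[-3,2,-133.5,0,40],[-3,2,-133.5,0,40]]' 20; python3 - <<'E'
from h import *
st(); c=cam('wrist','w5.png')
E
```

```text
time: 6.9
tool_pos: [0.4759, 0.1613, 0.0283]
tcp_rot: [-1.543, 0.343, -0.345]
wrist_force: [0.4, 0.5, -0.1]
width: 0.466
{'time': 6.9, 'q': [0.2773, 0.2029, 2.1557, -0.0, 0.782, -0.8549], 'joint_vel': [-0.0009, -0.0051, -0.0002, -0.0007, -0.0005, 0.0013], 'joint_torque': [-0.0011, -38.2088, -26.8891, -0.0002, 0.0105, -0.0], 'tool_pos': [0.4759, 0.1613, 0.0283], 'tcp_rot': [-1.5428, 0.3432, -0.3446], 'wrist_force': [0.3696, 0.4918, -0.055], 'torque': [-0.0354, -0.0166, 0.0321], 'width': 0.4659}
```

View pics/w5.png

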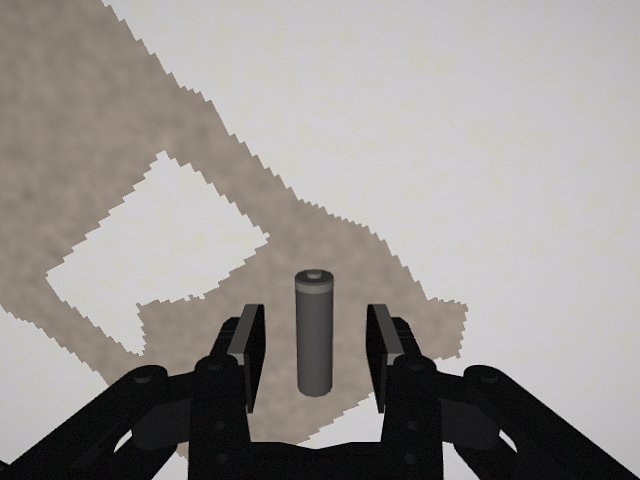

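```bash
python3 -m jog '[[0,0,0,0,25],[0,0,0,0,18],[0,0,0,0,14],[0,0,0,0,12],[0,0,0,0,10],[0,0,0,0,10],[0,0,0,0,10],[0,0,0,0,10],[0,0,0,0,10],[0,0,0,0,10]]' 20; python3 - <<'E'
from h import *
st(); c=cam('wrist','w6.png')
E
```

```text
time: 8.2
tool_pos: [0.4756, 0.1613, 0.028]
tcp_rot: [-1.543, 0.344, -0.344]
wrist_force: [-0.5, -0.6, 5.6]
width: 0.157
{'time': 8.2, 'q': [0.2773, 0.2032, 2.1561, -0.0, 0.7821, -0.8549], 'joint_vel': [-0.0011, 0.0008, 0.0014, -0.0006, -0.0006, -0.0021], 'joint_torque': [-0.0355, -36.1538, -25.9075, 0.0016, -0.4245, 0.0007], 'tool_pos': [0.4756, 0.1613, 0.028], 'tcp_rot': [-1.5432, 0.3438, -0.3441], 'wrist_force': [-0.457, -0.6224, 5.6093], 'torque': [-0.0744, 0.2227, -0.0237], 'width': 0.157}
```

View pics/w6.png

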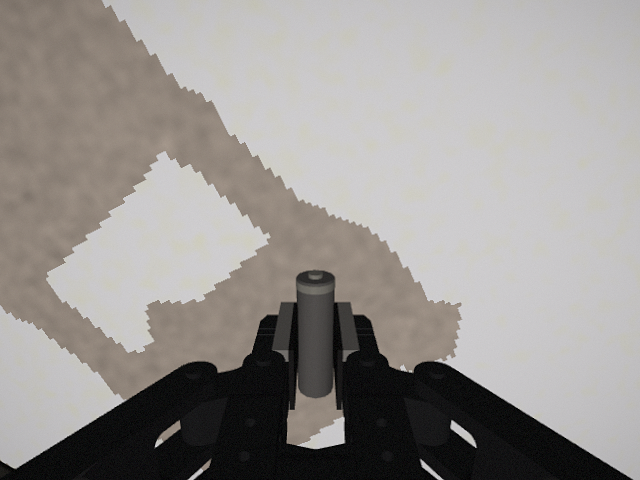

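```bash
python3 -m jog '[[0,0,20,0,10],[0,0,50,0,10],[2,-20,90,-10,10],[4,-60,90,-20,10],[6,-100,90,-30,10],[8,-140,90,-40,10],[10,-180,90,-50,10],[10,-220,90,-60,10],[10,-250,90,-70,10],[10,-272,90,-80,10]]' 20; python3 -m jog '[[0,0,0,-10,10],[0,0,0,-20,10],[0,0,0,-30,10],[0,0,0,-40,10],[0,0,-10,-43.1,10],[0,0,-16,-43.1,10],[0,0,-16,-43.1,10],[0,0,-16,-43.1,10],[0,0,-16,-43.1,10],[0,0,-16,-43.1,10]]'; python3 - <<'E'
from h import *
st(); c=cam('wrist','w7.png')
import pickle; pickle.dump(c,open('w7.pkl','wb'))
I=c['pixels'][230:430,240:400,::-1].astype(float)
I=np.clip((I/255)**.5*255*1.3,0,255).astype(np.uint8)
cv2.imwrite('pics/w7z.png',cv2.resize(I,None,fx=3,fy=3,interpolation=cv2.INTER_CUBIC))
E
```

```text
time: 9.5
tool_pos: [0.4849, -0.1121, 0.117]
tcp_rot: [-1.069, 1.407, -1.406]
wrist_force: [-0.6, 0.1, -0.3]
width: 0.158
time: 10.75
tool_pos: [0.4857, -0.1109, 0.1021]
tcp_rot: [-0.542, 1.907, -1.908]
wrist_force: [0.3, 0.4, 0.0]
width: 0.161
{'time': 10.75, 'q': [-0.2745, 0.0832, 2.1232, 0.0, 0.9346, 0.7417], 'joint_vel': [-0.0023, 0.0004, 0.0027, -0.0012, 0.0005, 0.0018], 'joint_torque': [0.0009, -35.6891, -31.0085, -0.0001, -0.0014, -0.0018], 'tool_pos': [0.4857, -0.1109, 0.1021], 'tcp_rot': [-0.5425, 1.9072, -1.9078], 'wrist_force': [0.2902, 0.3627, 0.0477], 'torque': [0.0485, 0.0204, 0.0085], 'width': 0.1608}
```

View pics/w7.png

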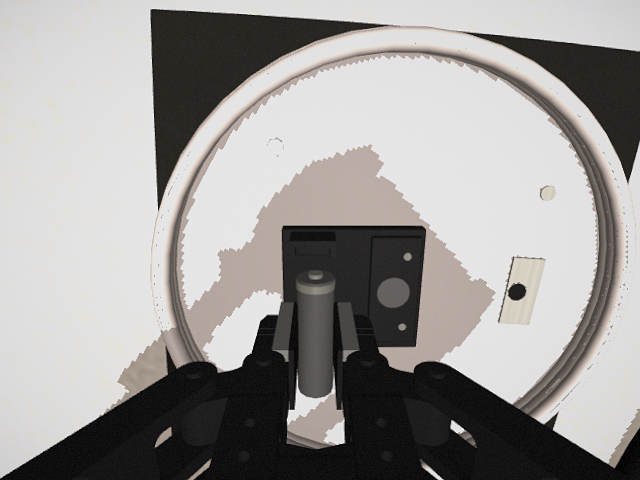

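View pics/w7z.png

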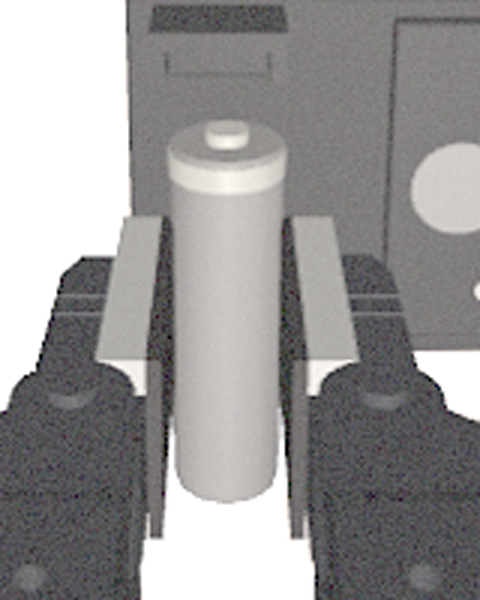

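```bash
python3 - <<'E'
from h import *
import pickle
c=pickle.load(open('w7.pkl','rb'))
z=lambda u,v:(240+(u+.5)/3-.5,230+(v+.5)/3-.5)
s=np.array([485.7,-110.9]);u=np.array([np.cos(np.radians(-148.2)),np.sin(np.radians(-148.2))]);v=np.array([-u[1],u[0]]);H=np.array([477.7,-115.4])
ax=.102-.0207
def b(n,p,h):
    X=onz(c,z(*p),h)*1000;print(n,X.round(1),'bay s,l',((X[:2]-H)@u).round(2),((X[:2]-H)@v).round(2))
print('tcp',(s-H)@u,(s-H)@v)
b('nub',(228,131),ax);b('flat',(226,501),ax+.00725)
b('lipA',(166,75),.0413);b('lipB',(271,75),.0413)
b('endA',(149,30),.0413);b('endB',(286,32),.0413);b('nut',(453,188),.028)
b('cornTL',(125,-3),.024)
R=np.array(c['R']);print(np.degrees(np.arctan2(R[0,1],R[0,0])), (-R.T@c['t']).round(4))
E
```

```text
tcp -9.17044262362996 0.3911292455325347
nub [505.6 -99.8  81.3] bay s,l -31.95 1.42
flat [ 463.9 -125.4   88.5] bay s,l 17.01 1.21
lipA [495.1 -94.9  41.3] bay s,l -25.57 -8.21
lipB [ 503.8 -108.9   41.3] bay s,l -25.58 8.2
endA [500.  -88.9  41.3] bay s,l -32.91 -10.74
endB [ 510.9 -107.1   41.3] bay s,l -32.6 10.43
nut [ 499.4 -149.7   28. ] bay s,l -0.34 40.59
cornTL [497.8 -84.3  24. ] bay s,l -33.51 -15.82
-58.15119859677445 [ 0.5515 -0.071   0.2189]
```

```bash
python3 -m jog '[[-0.7,1.2,-5,0,10],[-0.7,1.2,-12,0,10],[-0.7,1.2,-18,0,10],[-0.7,1.2,-23,0,10],[-0.7,1.2,-26,0,10],[-0.7,1.2,-28,0,10],[-0.7,1.2,-30,0,10],[-0.7,1.2,-31,0,10],[-0.7,1.2,-32,0,10],[-0.7,1.2,-32,0,10]]'; python3 -m jog '[[0,0,-0.4,0,10],[0,0,-0.8,0,10],[0,0,-1.2,0,10],[0,0,-1.6,0,10],[0,0,-2,0,10],[0,0,-2.4,0,10],[0,0,-2.6,0,10],[0,0,-2.6,0,10],[0,0,-2.6,0,10],[0,0,-2.6,0,10]]'; python3 - <<'E'
from h import *
c=cam('wrist','w8.png')
I=c['pixels'][230:430,240:400,::-1].astype(float)
I=np.clip((I/255)**.5*255*1.3,0,255).astype(np.uint8)
cv2.imwrite('pics/w8z.png',cv2.resize(I,None,fx=3,fy=3,interpolation=cv2.INTER_CUBIC))
E
```

```text
time: 12.05
tool_pos: [0.4847, -0.1096, 0.0698]
tcp_rot: [-0.543, 1.908, -1.908]
wrist_force: [0.2, 0.0, -0.3]
width: 0.158
time: 13.3
tool_pos: [0.4849, -0.1097, 0.0682]
tcp_rot: [-0.543, 1.907, -1.908]
wrist_force: [-4.7, 0.6, 10.4]
width: 0.157
```

View pics/w8z.png

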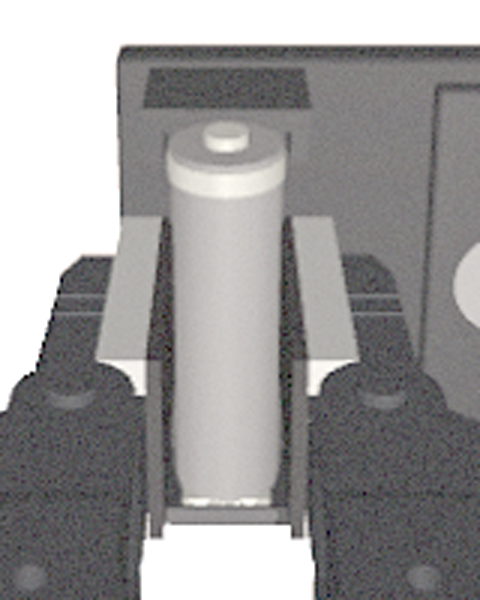

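```bash
python3 -m jog '[[0,0,-0.1,0,10],[0,0,-0.2,0,10],[0,0,-0.3,0,10],[0,0,-0.4,0,10],[0,0,-0.4,0,10],[0,0,-0.4,0,10],[0,0,-0.4,0,10],[0,0,-0.4,0,10],[0,0,-0.4,0,10],[0,0,-0.4,0,10]]'; python3 -c "
from h import *
st()"
```

```text
time: 14.6
tool_pos: [0.4851, -0.1099, 0.068]
tcp_rot: [-0.543, 1.907, -1.908]
wrist_force: [-4.0, -0.5, 9.3]
width: 0.154
{'time': 14.6, 'q': [-0.2727, 0.1311, 2.1465, -0.0005, 0.8634, 0.7437], 'joint_vel': [-0.001, 0.0008, -0.0001, 0.0002, -0.0004, -0.0008], 'joint_torque': [0.516, -32.3728, -27.4946, 0.2558, -1.145, 0.0337], 'tool_pos': [0.4851, -0.1099, 0.068], 'tcp_rot': [-0.5427, 1.9068, -1.9081], 'wrist_force': [-3.9565, -0.5486, 9.3382], 'torque': [0.0708, 0.513, 0.0001], 'width': 0.1538}
```

```bash
python3 -m jog '[[0,0,-0.2,0,10],[0,0,-0.4,0,10],[0,0,-0.6,0,10],[0,0,-0.8,0,10],[0,0,-1,0,10],[0,0,-1.2,0,10],[0,0,-1.4,0,10],[0,0,-1.5,0,10],[0,0,-1.5,0,10],[0,0,-1.5,0,10]]'; python3 - <<'E'
from h import *
c=cam('wrist','w9.png')
I=c['pixels'][230:430,240:400,::-1].astype(float)
I=np.clip((I/255)**.5*255*1.3,0,255).astype(np.uint8)
cv2.imwrite('pics/w9z.png',cv2.resize(I,None,fx=3,fy=3,interpolation=cv2.INTER_CUBIC))
E
```

```text
time: 15.85
tool_pos: [0.4852, -0.1101, 0.0666]
tcp_rot: [-0.542, 1.906, -1.908]
wrist_force: [-4.0, -0.1, 9.6]
width: 0.163
```

View pics/w9z.png

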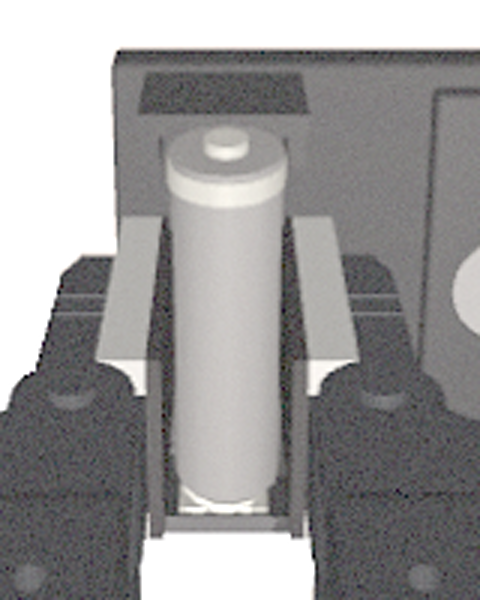

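```bash
python3 -m jog '[[0,0,-0.3,0,10],[0,0,-0.6,0,10],[0,0,-0.9,0,10],[0,0,-1.2,0,10],[0,0,-1.5,0,10],[0,0,-1.8,0,10],[0,0,-2.1,0,10],[0,0,-2.4,0,10],[0,0,-2.4,0,10],[0,0,-2.4,0,10]]'; python3 - <<'E'
from h import *
c=cam('wrist','w10.png')
I=c['pixels'][230:430,240:400,::-1].astype(float)
I=np.clip((I/255)**.5*255*1.3,0,255).astype(np.uint8)
cv2.imwrite('pics/w10z.png',cv2.resize(I,None,fx=3,fy=3,interpolation=cv2.INTER_CUBIC))
E
```

```text
time: 17.15
tool_pos: [0.4852, -0.1102, 0.0642]
tcp_rot: [-0.543, 1.906, -1.909]
wrist_force: [-4.3, -2.0, 10.3]
width: 0.156
```

View pics/w10z.png

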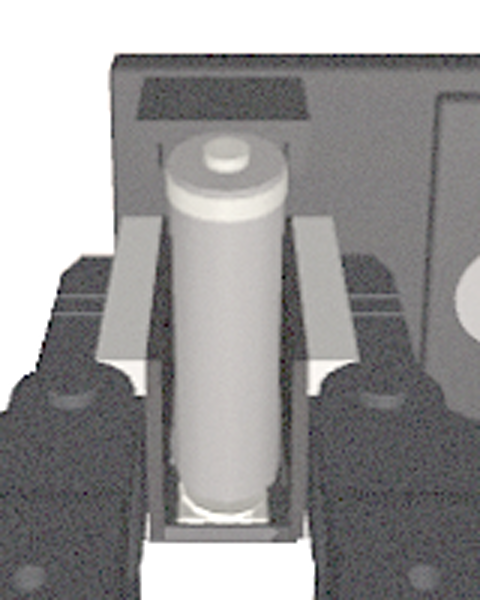

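```bash
cat >> h.py <<'E'
u=np.array([np.cos(np.radians(-148.2)),np.sin(np.radians(-148.2))]);v=np.array([-u[1],u[0]]);H=np.array([477.7,-115.4])
zz=lambda a,b:(240+(a+.5)/3-.5,230+(b+.5)/3-.5)
def plane(c,uv,l=0):
    o,d=ray(c,uv);o=o*1000; k=(l-(o[:2]-H)@v)/(d[:2]@v) if abs(d[:2]@v)>.02 else None
    return k
def tip(c,uv,tcp,r=22.8,off=20.7):
    # pixel row of a point at distance r from grip, at tilt th: solve th
    g=np.array([*(tcp[:2]),tcp[2]-off])
    best=min(np.arange(-10,45,.1),key=lambda t:np.hypot(*(proj(c,np.array([*(g[:2]-u*r*np.cos(np.radians(t))),g[2]+r*np.sin(np.radians(t))])/1000)[0]-uv)))
    t=best;P=np.array([*(g[:2]-u*r*np.cos(np.radians(t))),g[2]+r*np.sin(np.radians(t))])
    return best,proj(c,P/1000)[0],P
E
python3 - <<'E'
from h import *
c=bot.read_camera('wrist')
for p,t in(((228,131),[484.9,-109.7,68.6]),((227,139),[485.2,-110.1,66.6]),((226,152),[485.2,-110.2,64.2])):
    print(tip(c,np.array(zz(*p)),np.array(t)),zz(*p))
E
```

```text
(np.float64(-10.0), array([311.22493657, 274.66902795]), array([503.98316482, -97.86793651,  43.94082155])) (315.6666666666667, 273.3333333333333)
(np.float64(0.699999999999962), array([312.54536181, 275.96065985]), array([504.57610725, -98.08630452,  46.17854762])) (315.3333333333333, 276.0)
(np.float64(13.199999999999918), array([312.74710608, 280.31419021]), array([504.06557718, -98.50284657,  48.70639984])) (315.0, 280.3333333333333)
```

```bash
python3 -m jog '[[0,0,-0.3,0,10],[0,0,-0.6,0,10],[0,0,-0.9,0,10],[0,0,-1.2,0,10],[0,0,-1.5,0,10],[0,0,-1.7,0,10],[0,0,-1.7,0,10],[0,0,-1.7,0,10],[0,0,-1.7,0,10],[0,0,-1.7,0,10]]'; python3 - <<'E'
from h import *
c=cam('wrist','w11.png')
s=cam('scene')
I=c['pixels'][230:430,240:400,::-1].astype(float)
I=np.clip((I/255)**.5*255*1.3,0,255).astype(np.uint8)
cv2.imwrite('pics/w11z.png',cv2.resize(I,None,fx=3,fy=3,interpolation=cv2.INTER_CUBIC))
I=s['pixels'][100:270,220:370,::-1]
cv2.imwrite('pics/s11z.png',cv2.resize(I,None,fx=3.5,fy=3.5,interpolation=cv2.INTER_CUBIC))
E
```

```text
time: 18.5
tool_pos: [0.4852, -0.1102, 0.0625]
tcp_rot: [-0.543, 1.906, -1.909]
wrist_force: [-3.5, -2.1, 10.4]
width: 0.156
```

View pics/w11z.png

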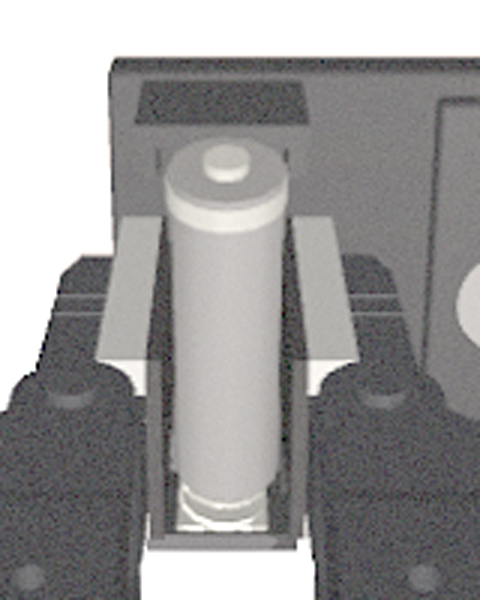

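View pics/s11z.png

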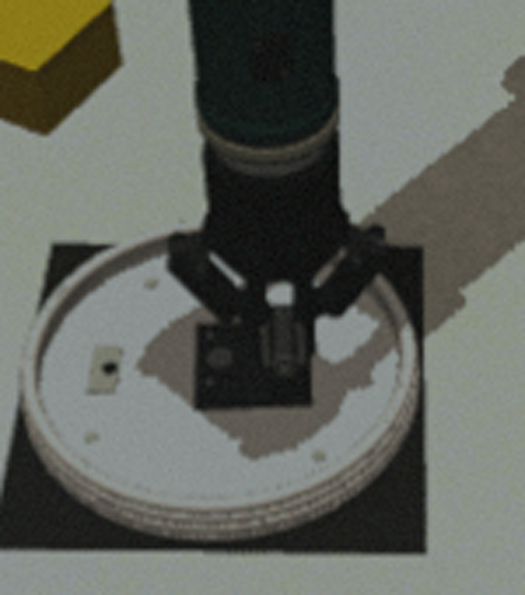

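```bash
python3 -m jog '[[-0.6,-0.4,0,0,10],[-1.2,-0.75,0,0,10],[-1.8,-1.1,0,0,10],[-2.4,-1.5,0,0,10],[-3,-1.85,0,0,10],[-3.6,-2.2,0,0,10],[-4.2,-2.6,0,0,10],[-4.2,-2.6,0,0,10],[-4.2,-2.6,0,0,10],[-4.2,-2.6,0,0,10]]'; python3 - <<'E'
from h import *
s=bot.read_state();f=s['wrist_force'];print('s force',f[:2]@u,'lat',f[:2]@v, f)
E
```

```text
time: 19.85
tool_pos: [0.4822, -0.1126, 0.0623]
tcp_rot: [-0.539, 1.905, -1.908]
wrist_force: [2.1, 0.1, 5.5]
width: 0.158
s force -1.8577232280897862 lat 1.0617843275506182 [2.1383788  0.07653528 5.48036763]
```

```bash
python3 -m jog '[[-0.4,-0.25,0,0,10],[-0.8,-0.5,0,0,10],[-1.2,-0.75,0,0,10],[-1.6,-1,0,0,10],[-2,-1.25,0,0,10],[-2.4,-1.5,0,0,10],[-2.6,-1.6,0,0,10],[-2.6,-1.6,0,0,10],[-2.6,-1.6,0,0,10],[-2.6,-1.6,0,0,10]]'; python3 - <<'E'
from h import *
s=bot.read_state();f=s['wrist_force'];print('s force',f[:2]@u,'lat',f[:2]@v, f)
c=cam('wrist','w12.png')
I=c['pixels'][230:430,240:400,::-1].astype(float)
I=np.clip((I/255)**.5*255*1.3,0,255).astype(np.uint8)
cv2.imwrite('pics/w12z.png',cv2.resize(I,None,fx=3,fy=3,interpolation=cv2.INTER_CUBIC))
E
```

```text
time: 21.1
tool_pos: [0.4786, -0.1138, 0.0615]
tcp_rot: [-0.541, 1.907, -1.908]
wrist_force: [4.3, 0.9, 4.8]
width: 0.154
s force -4.120254359926685 lat 1.5174154288925408 [4.30138493 0.88155163 4.77021684]
```

View pics/w12z.png

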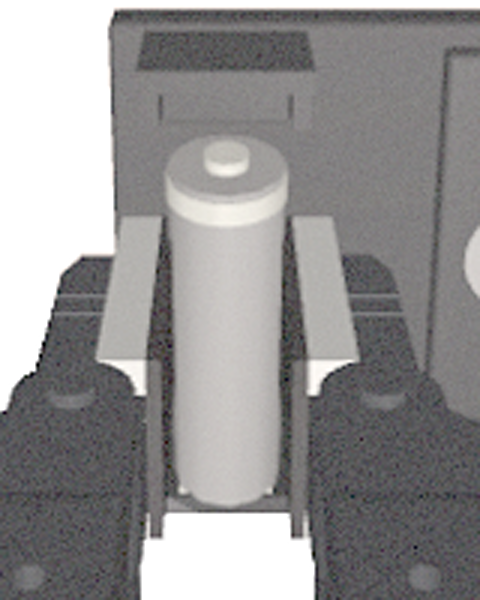

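```bash
python3 - <<'E'
from h import *
s=bot.read_state();tcp=np.array(s['tool_pos'])*1000;f=s['wrist_force'];print(tcp,'s force',f[:2]@u,f[2])
c=bot.read_camera('wrist')
for r in(21.8,22.8,23.8):
  t,p,P=tip(c,np.array(zz(227,157)),tcp,r);print(r,t,p,zz(227,157),'s,z',(P[:2]-H)@u,P[2])
for p,h in(((160,122),.0413),((292,122),.0413),((138,70),.0413),((314,70),.0413)):
  X=onz(c,zz(*p),h)*1000;print((X[:2]-H)@u,(X[:2]-H)@v)
print('tcp s,l',(tcp[:2]-H)@u,(tcp[:2]-H)@v)
# nub pixel ray: list s,z
o,d=ray(c,zz(227,157))
for z in(40,42,44,46,48,50):
  X=onz(c,zz(227,157),z/1000)*1000;print(z,((X[:2]-H)@u).round(2),((X[:2]-H)@v).round(2))
print('flat bottom edge')
for z in(36,38,40,42):
  X=onz(c,zz(226,505),z/1000)*1000;print(z,((X[:2]-H)@u).round(2))
E
```

```text
[ 478.62040956 -113.78839183   61.50948338] s force -4.431439374649976 5.002919149662364
21.8 12.099999999999923 [312.62480192 281.96278541] (315.3333333333333, 282.0) s,z -22.94717018466198 45.37916805498826
22.8 15.599999999999909 [312.59748386 281.9840343 ] (315.3333333333333, 282.0) s,z -23.591602146310986 46.940855293713
23.8 18.4999999999999 [312.57196832 281.94092762] (315.3333333333333, 282.0) s,z -24.20159861723193 48.36133420612613
-25.840790865992318 -8.095068616545998
-25.84729172062348 8.028752143575165
-32.538281147650686 -10.63661177231105
-32.54719646822496 10.564745278029745
tcp s,l -1.6314956233243663 -0.8846788604703214
40 -20.68 0.09
42 -21.52 0.09
44 -22.36 0.09
46 -23.19 0.09
48 -24.03 0.08
50 -24.86 0.08
flat bottom edge
36 34.65
38 33.06
40 31.47
42 29.88
```

```bash
python3 -m jog '[[0,0,-0.4,0,10],[0,0,-0.8,0,10],[0,0,-1.2,0,10],[0,0,-1.6,0,10],[0,0,-2,0,10],[0,0,-2.4,0,10],[0,0,-2.5,0,10],[0,0,-2.5,0,10],[0,0,-2.5,0,10],[0,0,-2.5,0,10]]'; python3 - <<'E'
from h import *
s=bot.read_state();f=s['wrist_force'];tcp=np.array(s['tool_pos'])*1000;print('s force',f[:2]@u,'lat',f[:2]@v, f,'tcp s,l',(tcp[:2]-H)@u,(tcp[:2]-H)@v)
c=cam('wrist','w13.png')
I=c['pixels'][230:430,240:400,::-1].astype(float)
I=np.clip((I/255)**.5*255*1.3,0,255).astype(np.uint8)
cv2.imwrite('pics/w13z.png',cv2.resize(I,None,fx=3,fy=3,interpolation=cv2.INTER_CUBIC))
E
```

```text
time: 22.45
tool_pos: [0.4785, -0.1134, 0.0586]
tcp_rot: [-0.541, 1.908, -1.907]
wrist_force: [5.4, 3.7, 2.5]
width: 0.161
s force -6.555161311002369 lat -0.23143878936843898 [5.44922569 3.65097838 2.5201884 ] tcp s,l -1.7436077015646172 -1.2277688794410255
```

View pics/w13z.png

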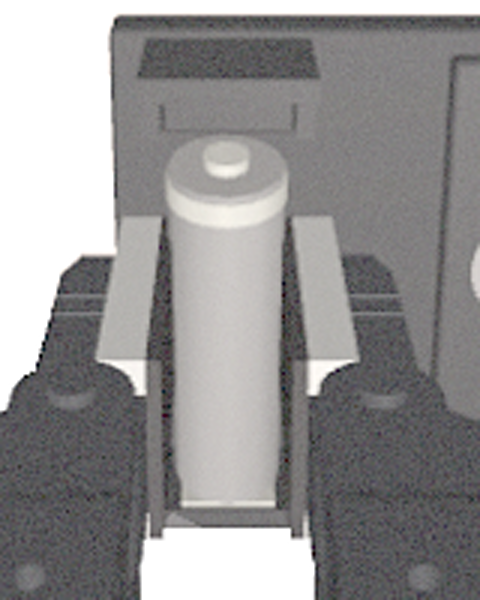

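```bash
python3 -m jog '[[0,0,-0.4,0,10],[0,0,-0.8,0,10],[0,0,-1.2,0,10],[0,0,-1.6,0,10],[0,0,-2,0,10],[0,0,-2.4,0,10],[0,0,-2.5,0,10],[0,0,-2.5,0,10],[0,0,-2.5,0,10],[0,0,-2.5,0,10]]'; python3 - <<'E'
from h import *
s=bot.read_state();f=s['wrist_force'];tcp=np.array(s['tool_pos'])*1000;print('s force',f[:2]@u,'lat',f[:2]@v, f,'tcp s,l',(tcp[:2]-H)@u,(tcp[:2]-H)@v)
c=cam('wrist','w14.png')
I=c['pixels'][230:430,240:400,::-1].astype(float)
I=np.clip((I/255)**.5*255*1.3,0,255).astype(np.uint8)
cv2.imwrite('pics/w14z.png',cv2.resize(I,None,fx=3,fy=3,interpolation=cv2.INTER_CUBIC))
E
```

```text
time: 23.75
tool_pos: [0.4786, -0.1134, 0.0562]
tcp_rot: [-0.541, 1.908, -1.907]
wrist_force: [6.7, 3.6, 3.0]
width: 0.156
s force -7.554941259992378 lat 0.49954235523557106 [6.68412611 3.55656268 3.02850397] tcp s,l -1.8456797111730543 -1.2282358485911578
```

View pics/w14z.png

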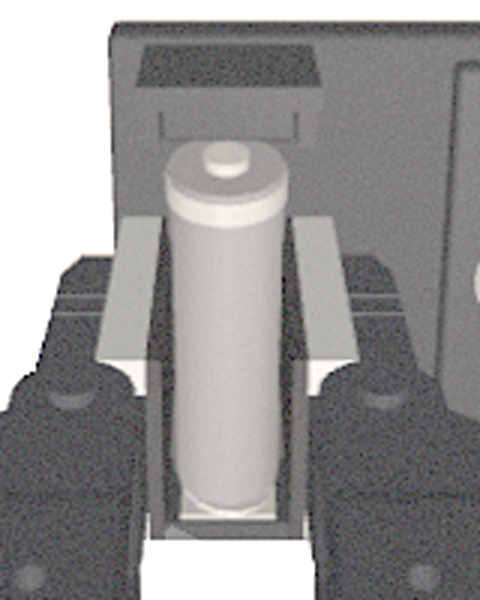

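```bash
python3 - <<'E'
from h import *
c=bot.read_camera('wrist')
for z in(36,38,40,42,44):
  X=onz(c,zz(227,158),z/1000)*1000;Y=onz(c,zz(226,510),(z-12)/1000)*1000;print(z,'nub s',((X[:2]-H)@u).round(2),'  flat-bottom at z',z-12,((Y[:2]-H)@u).round(2))
for p,h in(((160,139),.0413),((297,139),.0413)):
  X=onz(c,zz(*p),h)*1000;print('lip',(X[:2]-H)@u,(X[:2]-H)@v)
X=onz(c,zz(227,138),.0413)*1000; print((X[:2]-H)@u)
# band edges: top rim of face
for z in(46,48,50): print('face top',z,(onz(c,zz(227,137),z/1000)[:2]*1000-H)@u)
s=cam('scene');I=s['pixels'][150:240,250:350,::-1].astype(float);I=np.clip((I/255)**.5*255*1.2,0,255).astype(np.uint8)
cv2.imwrite('pics/s14z.png',cv2.resize(I,None,fx=6,fy=6,interpolation=cv2.INTER_CUBIC))
E
```

```text
36 nub s -21.32   flat-bottom at z 24 40.62
38 nub s -22.16   flat-bottom at z 26 39.02
40 nub s -23.0   flat-bottom at z 28 37.42
42 nub s -23.83   flat-bottom at z 30 35.82
44 nub s -24.67   flat-bottom at z 32 34.22
lip -25.95708916741899 -8.18585550751343
lip -25.9612531963277 7.9769026278268536
-26.08771238820142
face top 46 -28.085530827391583
face top 48 -28.881771377367894
face top 50 -29.6780119273442
```

View pics/s14z.png

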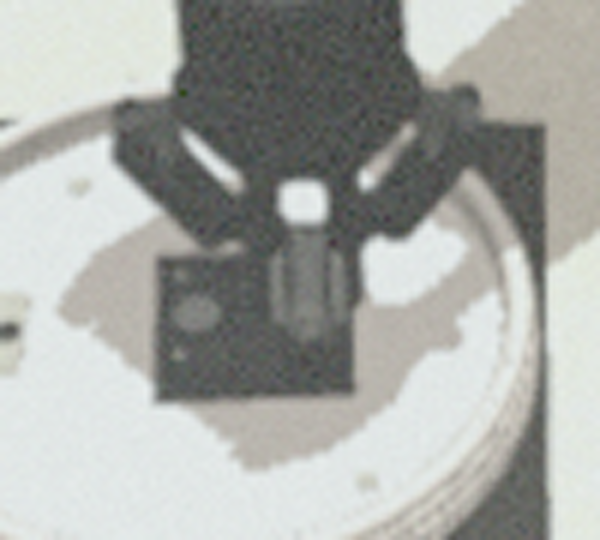

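```bash
python3 -m jog '[[0,0,-0.4,0,10],[0,0,-0.8,0,10],[0,0,-1.2,0,10],[0,0,-1.6,0,10],[0,0,-2,0,10],[0,0,-2.4,0,10],[0,0,-2.6,0,10],[0,0,-2.6,0,10],[0,0,-2.6,0,10],[0,0,-2.6,0,10]]'; python3 - <<'E'
from h import *
s=bot.read_state();f=s['wrist_force'];tcp=np.array(s['tool_pos'])*1000;print('s force',f[:2]@u,'lat',f[:2]@v, f,'tcp s,l',(tcp[:2]-H)@u,(tcp[:2]-H)@v)
c=cam('wrist','w15.png')
I=c['pixels'][230:430,240:400,::-1].astype(float)
I=np.clip((I/255)**.5*255*1.3,0,255).astype(np.uint8)
cv2.imwrite('pics/w15z.png',cv2.resize(I,None,fx=3,fy=3,interpolation=cv2.INTER_CUBIC))
E
```

```text
time: 25.15
tool_pos: [0.4788, -0.1134, 0.0537]
tcp_rot: [-0.54, 1.908, -1.907]
wrist_force: [5.3, 3.9, 1.9]
width: 0.159
s force -6.581087303909948 lat -0.5474128178293239 [5.30475565 3.93318425 1.85543807] tcp s,l -1.9823569689816818 -1.1363367847765637
```

View pics/w15z.png

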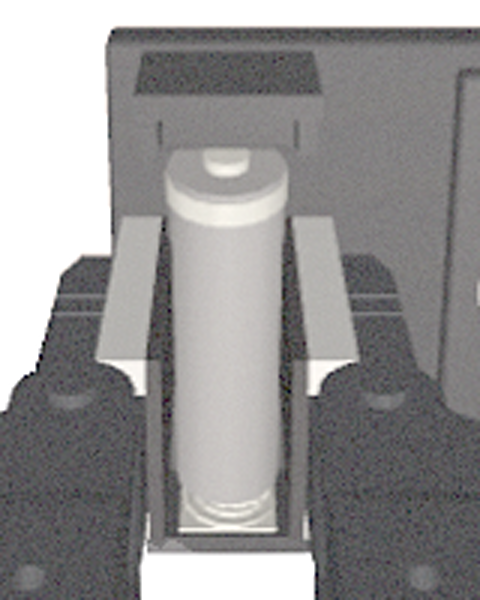

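```bash
python3 - <<'E'
from h import *
import pickle
c=bot.read_camera('wrist');pickle.dump(c,open('w15.pkl','wb'))
out=[]
for n in(7,11,14,15):
    I=cv2.imread(f'pics/w{n}.png')[265:410,290:342].astype(float)
    I=np.clip((I/255)**.6*255*1.3,0,255).astype(np.uint8)
    out.append(cv2.resize(I,None,fx=3.8,fy=4,interpolation=cv2.INTER_CUBIC))
cv2.imwrite('pics/cmp.png',np.hstack(out))
E
```

```text
(no output)
```

View pics/cmp.png

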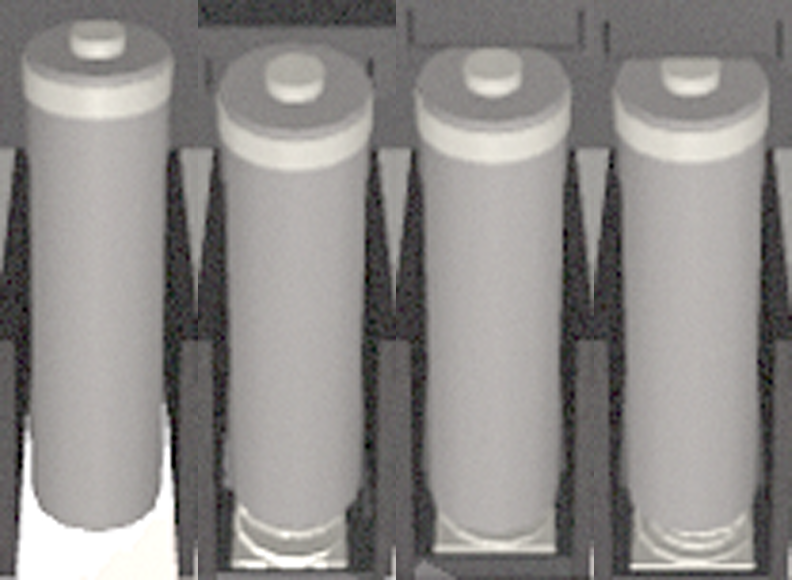

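```bash
cat > fit.py <<'E'
from h import *
import pickle
from scipy.optimize import least_squares
def camat(c0,tcp0,tcp):  # shift camera with tcp (same yaw)
    c=dict(c0);c['t']=np.array(c0['t'])-np.array(c0['R'])@((np.array(tcp)-tcp0)/1000);return c
def pts(s,z,th):
    c,si=np.cos(th),np.sin(th);ax=np.array([c,-si]);up=np.array([si,c]);T=np.array([s,z])
    return [T, T+1.5*ax+7.25*up, T+50.5*ax+7.25*up]
def W(p,l): return np.array([*(H+u*p[0]+v*l),p[1]])/1000
def solve(c,rows,l=0.1):
    def res(x): return [proj(c,W(p,l))[0][1]-r for p,r in zip(pts(x[0],x[1],x[2]),rows)]
    r=least_squares(res,[-24,42,.2]);return r
E
python3 - <<'E'
from fit import *
c7=pickle.load(open('w7.pkl','rb'));c=pickle.load(open('w15.pkl','rb'))
row=lambda r:265+(r+.5)/4-.5
t15=np.array([478.8,-113.4,53.7])
for n,cc,rows in((7,c7,(38,83,530)),(11,camat(c,t15,[485.2,-110.2,62.5]),(74,136,530)),(14,camat(c,t15,[478.6,-113.4,56.2]),(70,130,534)),(15,c,(69,130,531))):
    for d in((0,0,0),(1,0,0),(0,0,2),(0,1,0)):
        r=solve(cc,[row(q+e) for q,e in zip(rows,d)]);x=r.x;F=pts(*x);print(n,'tip',x[:2].round(1),'th',np.degrees(x[2]).round(1),'flat',(x[:2]+50.5*np.array([np.cos(x[2]),-np.sin(x[2])])).round(1),r.cost.round(3))
E
```

```text
7 tip [-30.1  77.4] th 0.2 flat [20.4 77.2] 0.0
7 tip [-29.5  76.3] th -0.4 flat [21.  76.7] 0.0
7 tip [-30.3  77.8] th 0.0 flat [20.2 77.8] 0.0
7 tip [-30.4  78.3] th 0.8 flat [20.1 77.6] 0.0
11 tip [-30.4  47.4] th 11.1 flat [19.1 37.6] 0.0
11 tip [-29.8  46.2] th 10.7 flat [19.8 36.9] 0.0
11 tip [-30.5  47.7] th 11.0 flat [19.  38.1] 0.0
11 tip [-30.8  48.4] th 11.6 flat [18.6 38.2] 0.0
14 tip [-23.2  40.4] th 9.6 flat [26.6 32. ] 0.0
14 tip [-22.6  39.3] th 9.2 flat [27.2 31.2] 0.0
14 tip [-23.4  40.8] th 9.5 flat [26.5 32.5] 0.0
14 tip [-23.6  41.4] th 10.1 flat [26.1 32.5] 0.0
15 tip [-23.7  38.6] th 10.3 flat [25.9 29.5] 0.0
15 tip [-23.2  37.4] th 9.9 flat [26.6 28.8] 0.0
15 tip [-23.9  38.9] th 10.2 flat [25.8 30. ] 0.0
15 tip [-24.2  39.5] th 10.8 flat [25.4 30.1] 0.0
```

```bash
python3 -m jog '[[0,0,-0.3,0,10],[0,0,-0.6,0,10],[0,0,-0.9,0,10],[0,0,-1.2,0,10],[0,0,-1.5,0,10],[0,0,-1.8,0,10],[0,0,-2,0,10],[0,0,-2,0,10],[0,0,-2,0,10],[0,0,-2,0,10]]'; cat > look.py <<'E'
from fit import *
import sys
n=sys.argv[1]
s=bot.read_state();f=s['wrist_force'];tcp=np.array(s['tool_pos'])*1000;print('s force',f[:2]@u,'lat',f[:2]@v, f[2],'tcp s,l',(tcp[:2]-H)@u,(tcp[:2]-H)@v)
c=cam('wrist',f'w{n}.png');pickle.dump(c,open(f'w{n}.pkl','wb'))
I=c['pixels'][245:410,270:362,::-1].astype(float)
I=np.clip((I/255)**.6*255*1.3,0,255).astype(np.uint8)
cv2.imwrite(f'pics/w{n}z.png',cv2.resize(I,None,fx=3.5,fy=3.5,interpolation=cv2.INTER_CUBIC))
E
python3 look.py 16
```

```text
time: 26.5
tool_pos: [0.479, -0.1134, 0.0523]
tcp_rot: [-0.54, 1.907, -1.907]
wrist_force: [4.5, 4.6, 7.3]
width: 0.156
s force -6.266540096250386 lat -1.4982019220296001 7.266644027920938 tcp s,l -2.1949467672389478 -1.0288147059994903
```

View pics/w16z.png

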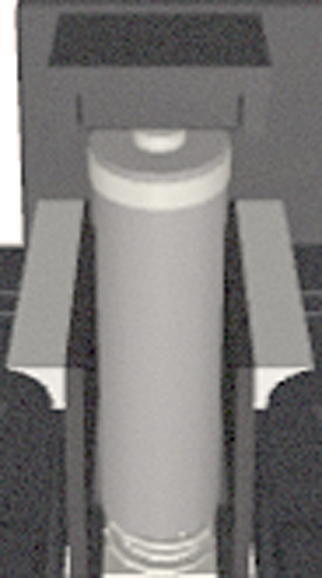

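```bash
python3 -m jog '[[0,0,-0.3,0,10],[0,0,-0.6,0,10],[0,0,-0.9,0,10],[0,0,-1.2,0,10],[0,0,-1.5,0,10],[0,0,-1.8,0,10],[0,0,-1.8,0,10],[0,0,-1.8,0,10],[0,0,-1.8,0,10],[0,0,-1.8,0,10]]'; python3 look.py 17
```

```text
time: 27.8
tool_pos: [0.4791, -0.1134, 0.0505]
tcp_rot: [-0.54, 1.907, -1.907]
wrist_force: [4.0, 3.3, 7.2]
width: 0.16
s force -5.10498471576581 lat -0.6835685463894855 7.152274939681009 tcp s,l -2.1917180894139867 -0.9506525134621131
```

View pics/w17z.png

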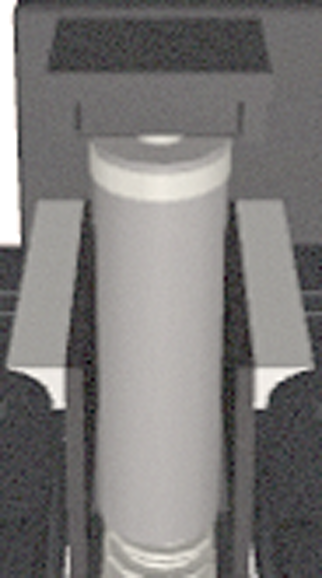

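```bash
python3 -m jog '[[-0.3,-0.2,0,0,10],[-0.6,-0.4,0,0,10],[-0.8,-0.5,-0.2,0,10],[-0.8,-0.5,-0.4,0,10],[-0.8,-0.5,-0.6,0,10],[-0.8,-0.5,-0.8,0,10],[-0.8,-0.5,-1,0,10],[-0.8,-0.5,-1.2,0,10],[-0.8,-0.5,-1.2,0,10],[-0.8,-0.5,-1.2,0,10]]'; python3 look.py 18
```

```text
time: 29.1
tool_pos: [0.4788, -0.1137, 0.0496]
tcp_rot: [-0.538, 1.907, -1.907]
wrist_force: [5.3, 5.4, 7.8]
width: 0.158
s force -7.357471621465653 lat -1.759077446453316 7.7995509242315615 tcp s,l -1.8803171161514374 -0.8595849524944077
```

View pics/w18z.png

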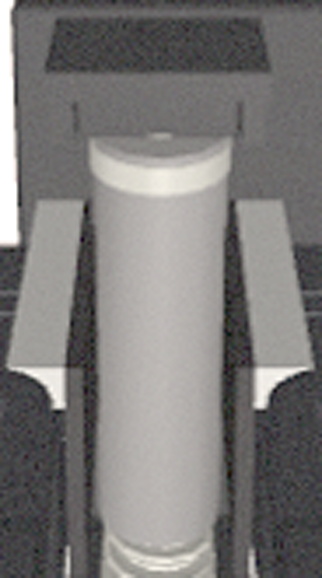

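```bash
python3 -m jog '[[0,0,-0.1,0,10],[0,0,-0.2,0,10],[0,0,-0.3,0,10],[0,0,-0.4,0,10],[0,0,-0.5,0,10],[0,0,-0.6,0,10],[0,0,-0.7,0,10],[0,0,-0.8,0,10],[0,0,-0.8,0,10],[0,0,-0.8,0,10]]'; python3 look.py 19
```

```text
time: 30.4
tool_pos: [0.4789, -0.1137, 0.0493]
tcp_rot: [-0.538, 1.907, -1.907]
wrist_force: [3.7, 6.7, 11.8]
width: 0.158
s force -6.717909519953379 lat -3.7283782593587445 11.835102002406414 tcp s,l -1.8824101490082517 -0.8284905106776506
```

View pics/w19z.png

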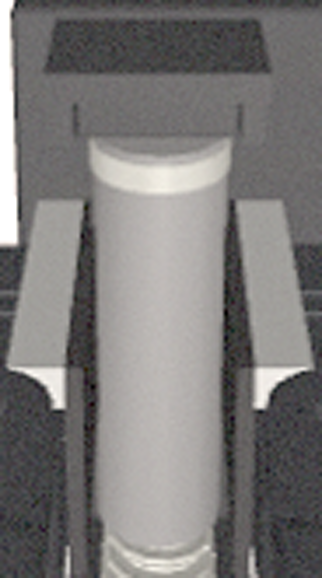

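```bash
python3 -m jog '[[0,0,0.4,0,10],[0,0,0.4,0,24],[0,0,0.4,0,24],[0,0,0.4,0,24],[0,0,0.4,0,24],[0,0,5,0,24],[0,0,15,0,24],[0,0,25,0,24],[0,0,30,0,24],[0,0,30,0,24]]'; python3 look.py 20
```

```text
time: 31.7
tool_pos: [0.4775, -0.1145, 0.0784]
tcp_rot: [-0.542, 1.907, -1.908]
wrist_force: [-0.7, 0.4, -0.7]
width: 0.286
s force 0.33204456360514506 lat -0.7269208535197019 -0.6674752287686622 tcp s,l -0.31825769550512795 -0.8716548821883632
```

View pics/w20z.png

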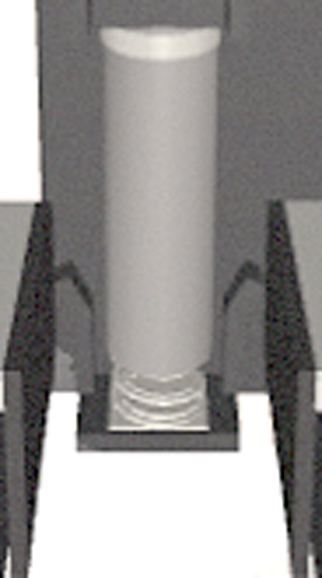

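```bash
python3 -m jog '[[2,1.2,0,0,0],[4,2.4,0,0,0],[6,3.6,0,0,0],[8,5,0,0,0],[10,6,0,0,0],[10,6,0,0,0],[10,6,-3,0,0],[10,6,-6,0,0],[10,6,-8,0,0],[10,6,-8,0,0]]'; python3 look.py 21
```

```text
time: 33.0
tool_pos: [0.4868, -0.1083, 0.0694]
tcp_rot: [-0.543, 1.908, -1.908]
wrist_force: [0.1, -0.8, 0.7]
width: -0.0
s force 0.34528739010955406 lat 0.7293635052510363 0.656165390021448 tcp s,l -11.512117568836716 -1.2604651167324554
```

View pics/w21.png

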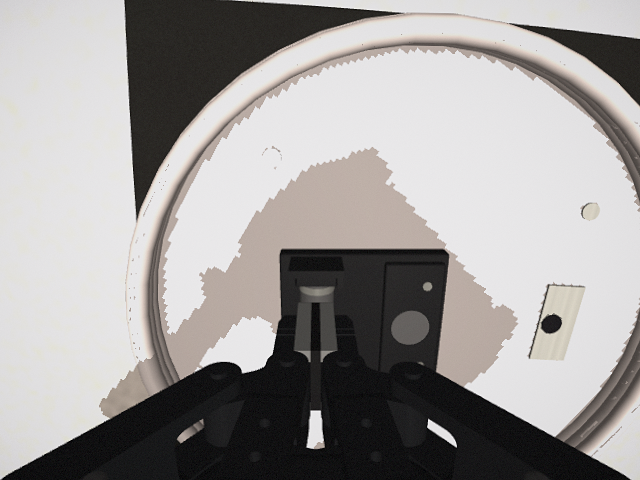

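```bash
python3 -m jog '[[0,0,-0.5,0,0],[0,0,-1,0,0],[0,0,-1.5,0,0],[0,0,-2,0,0],[0,0,-2.4,0,0],[0,0,-2.8,0,0],[0,0,-3.2,0,0],[0,0,-3.5,0,0],[0,0,-3.5,0,0],[0,0,-3.5,0,0]]'; python3 -c "
from h import *
f=bot.read_state()['wrist_force'];print(f,f[:2]@u)"
```

```text
time: 34.3
tool_pos: [0.4871, -0.1083, 0.0663]
tcp_rot: [-0.543, 1.908, -1.908]
wrist_force: [0.1, 0.2, 0.2]
width: -0.001
[0.0700989  0.16955301 0.16511883] -0.14892348166665068
```

```bash
python3 -m jog '[[0,0,-0.3,0,0],[0,0,-0.6,0,0],[0,0,-0.9,0,0],[0,0,-1.2,0,0],[0,0,-1.5,0,0],[0,0,-1.7,0,0],[0,0,-1.7,0,0],[0,0,-1.7,0,0],[0,0,-1.7,0,0],[0,0,-1.7,0,0]]'; python3 -c "
from h import *
f=bot.read_state()['wrist_force'];print(f,f[:2]@u)"
```

```text
time: 35.55
tool_pos: [0.4872, -0.1083, 0.0646]
tcp_rot: [-0.543, 1.908, -1.908]
wrist_force: [1.4, 0.4, 1.2]
width: 0.002
[1.41981164 0.43670466 1.16905535] -1.4368115856036099
```

```bash
python3 -m jog '[[0,0,-0.2,0,0],[0,0,-0.4,0,0],[0,0,-0.6,0,0],[0,0,-0.8,0,0],[0,0,-1,0,0],[0,0,-1,0,0],[0,0,-1,0,0],[0,0,-1,0,0],[0,0,-1,0,0],[0,0,-1,0,0]]'; python3 -c "
from h import *
f=bot.read_state()['wrist_force'];print(f,f[:2]@u)"
```

```text
time: 36.8
tool_pos: [0.4871, -0.1083, 0.0636]
tcp_rot: [-0.543, 1.908, -1.908]
wrist_force: [-0.3, -0.6, -0.2]
width: 0.0
[-0.33222914 -0.62111615 -0.21577202] 0.6096598716463665
```

```bash
python3 -m jog '[[0,0,-0.2,0,0],[0,0,-0.4,0,0],[0,0,-0.6,0,0],[0,0,-0.8,0,0],[0,0,-1,0,0],[0,0,-1,0,0],[0,0,-1,0,0],[0,0,-1,0,0],[0,0,-1,0,0],[0,0,-1,0,0]]'; python3 -c "
from h import *
f=bot.read_state()['wrist_force'];print(f,f[:2]@u)"
```

```text
time: 38.05
tool_pos: [0.4874, -0.1085, 0.0632]
tcp_rot: [-0.543, 1.907, -1.908]
wrist_force: [-2.9, -0.3, 7.3]
width: -0.003
[-2.88053297 -0.34992717  7.27152734] 2.632540078096722
```

```bash
python3 -m jog '[[0,0,-0.1,0,0],[0,0,-0.2,0,0],[0,0,-0.3,0,0],[0,0,-0.3,0,0],[0,0,-0.3,0,0],[0,0,-0.3,0,0],[0,0,-0.3,0,0],[0,0,-0.3,0,0],[0,0,-0.3,0,0],[0,0,-0.3,0,0]]'; python3 -m jog '[[0,0,2,0,0],[0,0,6,0,0],[-5,-3,6,0,0],[-10,-6,6,0,0],[-15,-9,6,0,0],[-17,-10.5,6,0,0],[-17,-10.5,4,0,0],[-17,-10.5,3,0,0],[-17,-10.5,2.2,0,0],[-17,-10.5,1.8,0,0]]'; python3 -c "
from h import *
f=bot.read_state()['wrist_force'];print(f,f[:2]@u)"
```

```text
time: 39.3
tool_pos: [0.4875, -0.1086, 0.0632]
tcp_rot: [-0.543, 1.907, -1.908]
wrist_force: [-2.9, -1.0, 8.4]
width: 0.001
time: 40.55
tool_pos: [0.4702, -0.1187, 0.064]
tcp_rot: [-0.543, 1.908, -1.908]
wrist_force: [-0.2, -0.5, -0.5]
width: -0.005
[-0.1647041  -0.50141256 -0.53102687] 0.4042030637940125
```

```bash
python3 -m jog '[[0,0,-0.2,0,0],[0,0,-0.4,0,0],[0,0,-0.6,0,0],[0,0,-0.8,0,0],[0,0,-1,0,0],[0,0,-1.2,0,0],[0,0,-1.2,0,0],[0,0,-1.2,0,0],[0,0,-1.2,0,0],[0,0,-1.2,0,0]]'; python3 -m jog '[[0,0,5,0,0],[0,0,20,0,0],[0,0,40,0,0],[0,0,60,0,0],[3,2,80,0,0],[8,5,90,0,0],[12,8,98,0,0],[12,8,98,0,0],[12,8,98,0,0],[12,8,98,0,0]]'; python3 look.py 22
```

```text
time: 41.8
tool_pos: [0.4703, -0.1189, 0.0633]
tcp_rot: [-0.543, 1.907, -1.908]
wrist_force: [-2.2, -0.5, 4.9]
width: 0.001
time: 43.05
tool_pos: [0.4815, -0.1107, 0.16]
tcp_rot: [-0.544, 1.909, -1.907]
wrist_force: [0.6, 0.6, -0.1]
width: -0.002
s force -0.768611678683367 lat -0.171119131466613 -0.06950746384492523 tcp s,l -5.663939423718478 -2.0176107675109027
```

View pics/w22.png

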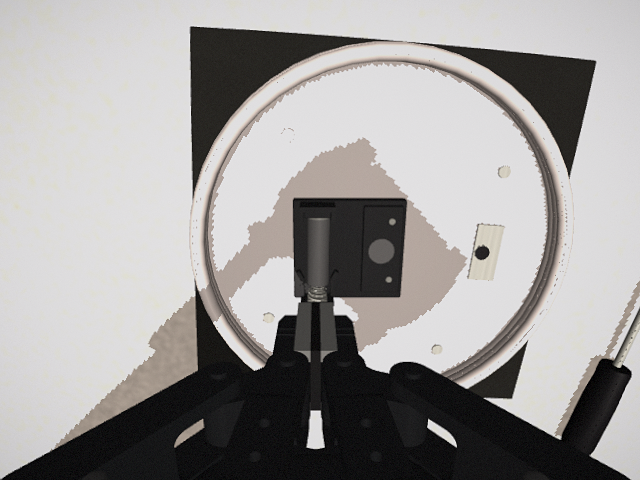

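```bash
python3 - <<'E'
from h import *
c=bot.read_camera('wrist')
I=c['pixels'][190:310,285:415,::-1].astype(float)
I=np.clip((I/255)**.6*255*1.3,0,255).astype(np.uint8)
cv2.imwrite('pics/w23z.png',cv2.resize(I,None,fx=5,fy=5,interpolation=cv2.INTER_CUBIC))
t=cam('top')
for n,x in(('AA?',(223,285)),('AAA',(223,230))): print(n,t['pixels'][x[1],x[0]])
cv2.imwrite('pics/top1z.png',cv2.resize(t['pixels'][180:320,80:330,::-1],None,fx=3,fy=3))
E
```

```text
AA? [112 116 109]
AAA [69 68 66]
```

View pics/w23z.png

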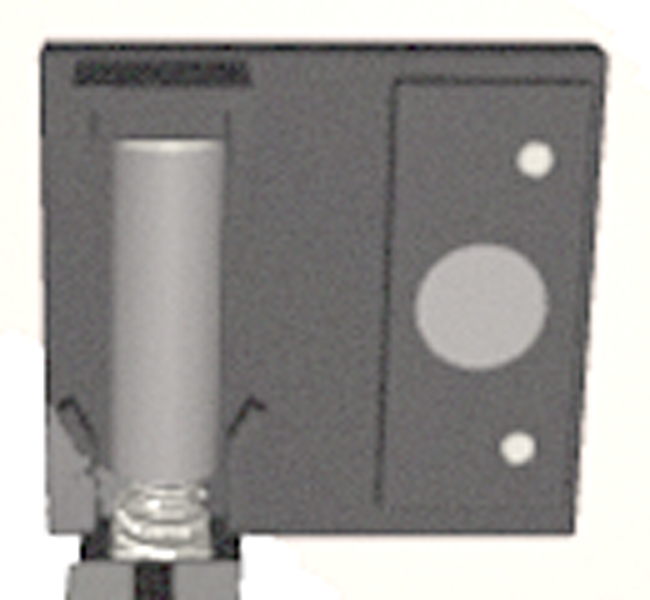

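View pics/top1z.png

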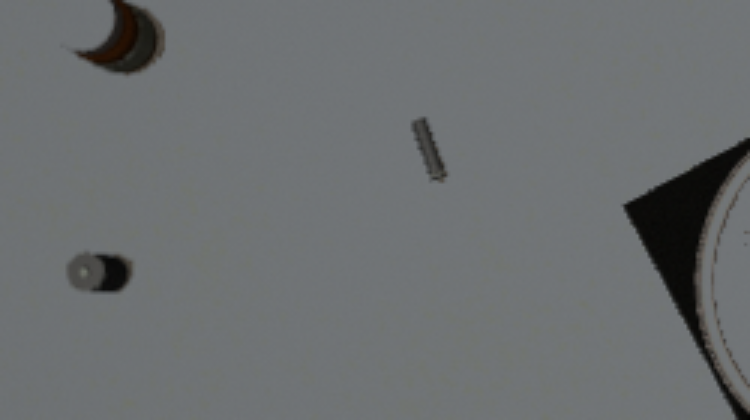

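```bash
python3 - <<'E'
from h import *
c=bot.read_camera('wrist')
q=lambda a,b:(285+(a+.5)/5-.5,190+(b+.5)/5-.5)
for n,p,h in(('lip',(167,139),.0413),('flat top',(163,478),.0385)):
    X=onz(c,q(*p),h)[:2]*1000;print(n,(X-H)@u,(X-H)@v)
bot.finish_job()
E
```

```text
lip -26.11155195090239 0.701971261139899
flat top 19.514768552396056 0.3253879415253576
the job is handed in; nothing more can be done
```

The AA cell is in the clock's bay with its nub under the lip and its flat end on the spring. The gripper has let go and is clear of everything. I handed the job in at about 43 s of the 69 s allowed, and it gives no verdict.

**How it went:**
- I picked up the cell at 20 N grip and turned it to the movement's own angle, about 4° off the mat's.
- Pressing the nub end on the lip at about 10 N tilted it only about 10°, less than I planned, because the cell also slid up between the pads.
- I pushed the flat end into the spring at about 6.5–8 N with the nub still above the lip, then rolled the nub down.
- The fingertips met the bay floor before the cell was level, so I let go there and checked the rest with shut fingers.

**Forces:** the highest combined wrist force I read was about 14 N. I only read it at the end of each move, so brief peaks in between could have been missed.

**Last checks:**
- **Level:** shut fingers met the top of the cell at about 38.3 mm near both the nub end and the flat end. The fitted height is 38.5 mm.
- **Position:** seen from above, the nub end is under the lip and the cell lies straight in the bay. The flat end measured at x +19.5 mm, or +20.4 mm after correcting for the lip, which itself read 0.9 mm off. The fitted position is +21.5 mm, so this is about 1–2 mm short. That is within the allowed range, but I did not resolve the difference.
- **Other objects:** the AAA cell, C cell and jar stand where they were in the last top view, by eye. I did not measure the screwdriver, but the arm never went near it.
- **Not measured:** the spring's force on the fitted cell after release.

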